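# Park the receiver caddy under the glass shelf

## Robot

A 6-joint arm with a two-finger parallel gripper is mounted at the origin on the work surface. World frame = base frame: x ahead of the robot, y to its left, z up, the work surface at z = 0. Lengths are in mm, angles in rad, forces in N, time in s.
With the tool pointing down it reaches from about 300 to 775 mm from the base axis. Payload 14.6 kg.
Tool frame: the origin (TCP) lies between the finger pads; the fingertips stand 19 mm ahead of it and the grasp point (between the pads) is the TCP; x points along the fingers, y is the direction in which the jaws open and shut, and the axes are right-handed (so a half turn about x gives the same grasp; the last joint's range is limited). The gripper opens to 94 mm and grips with 3 to 60 N. Pads are 16 mm wide; open, the fingers measure 119 mm over their backs; the gripper's body (75 mm by 177 mm) begins 78 mm behind the grasp point.
Start: joints at [-1.412, 0.3, 1.521, -0, 1.321, -0.067], TCP at [123.131, -536.03, 224.446] pointing down, gripper open.
Joint ranges: [-3.03, 3.03], [-0.79, 2.21], [0.23, 2.52], [-1.04, 4.18], [0, 3.07], [-2.55, 2.55]. Speed limits (rad/s): [2.22, 2.22, 2.57, 3.14, 3.14, 3.14].

## Interface

Orientations are given as [roll, pitch, yaw] about the fixed x, y, z axes, in that order (R = Rz(yaw) Ry(pitch) Rx(roll)).
In Python, from cell import manip gives the robot as it stands.
- The arm moves only by the tool jog_arm, never from a script. Its argument "series" is one flat list of numbers, 7 for each row, row after row: the turn, a rotation vector about the world's x, y, z in rad, then the shift along the world's x, y, z in m, then the opening, from -1 (shut) to 1 (fully open). A call has 1 to 20 rows; each row is the pose to reach, as a shift and turn from the pose commanded when the call began; what a row does not reach only later rows make up. A row lasts 1/8 s, in which the tool goes at most 62.5 mm and 10.7 degrees, less where a joint would pass 70% of its speed; a pose out of reach is approached as far as the arm can. A call with a gripper value outside its range is refused whole. The fingers move at their own pace and stop on an object; "squeeze" is the grip in N (left out, the last holds). Time passes only in rows, so rows that repeat a pose let the fingers close. It gives the time, the measured TCP pose, the force and the opening at its end, in the units of the state.
- manip.read_state(): the state, without advancing time (a new reading comes with each control period).
- manip.camera(name): name is "side" or "top" or "wrist"; returns a dict with "color" (400x640x3 uint8, blue, green, red), "range_z" (400x640 float32, mm along the optical axis (not along the pixel's ray), 0 where there is no reading), "fx", "fy", "cx", "cy" (pixels), "pose" (4x4, takes a point from camera to world coordinates); the wrist camera has in their place "mount" (4x4, takes a point from camera to tool coordinates, whose origin is the TCP and whose axes are the tool frame's). Camera axes: x right, y down, z forward; pixel columns grow to the right and rows downward; lengths in mm; the calibration is good to about 2 mm. A picture is of the moment at which its call begins: read the wrist's pose just before it.
- manip.sign_off(): hands the job in, once; it reports no verdict.
The state is a dict: "clock": time; "joints": joint angles; "qd": joint speeds; "effort": joint torques, N m; "eef_pos": TCP position; "eef_rot": TCP orientation; "wrist_force": force on the tool from outside, world axes, zero at the start; "moment": the same for the moment, N m; "finger_gap": finger opening in mm.
Only numpy, scipy, OpenCV 4.12 (cv2) and the standard library are available. Lean on these libraries where they do the work, as an engineer would, in place of code of your own. Each camera call takes 0.05 s, during which the arm holds its last target.

## Task

Flick up the brake pedal of the little equipment caddy, roll the caddy forward until its four swivel castors trail straight behind their pivots, and steer it in under the glass shelf, grip end left towards the open front edge, until its deck stands square inside the four corner marks with the castors still trailing straight. Then press the brake pedal fully down again and let go. Keep the caddy's wheels on the desk, do not knock the shelf stand, and leave the desk microphone, mug and remote where they are.

Things in the scene. Friction and masses are not known exactly. Their poses are not given: they have to be found in the camera images.
- caddy: loose caddy, about 0.7 kg: aluminium deck 180 (its x) by 140 mm (y), top 55 mm above the desk; grey receiver fixed on it from x -30 to +84 mm, top at 95 mm. Origin on the desk under the deck's centre; x to its front, z up. At the rear (-x) are the black grip and the brake pedal. Four free swivel castors: it can roll any way and turn.
- caddy_grip (a point): point on the upright black grip fin, 60 mm behind the caddy's origin, 120 mm above the desk. The fin is 12 mm thick (caddy y), 30 mm long (caddy x), and stands from the deck (55 mm) up to 145 mm. Axes as the caddy's. When parked, the shelf's front edge is above and 15 mm ahead of it: only a tool leaning back from the shelf has room.
- brake (a joint): brake pedal angle, rad: 0 = fully down (level, locked: its rubber foot drags on the desk), 0.70 = fully up (released). Starts down. Stiff hinge (about 1 N at the end): stays where left. A firm grip must turn with it. Up: above 0.4; fully down: below 0.08. Hinge along the caddy's y, 100 mm behind the caddy's origin, 50 mm above the desk.
- pedal (a point): point on the dark steel brake pedal, mid-thickness, 58 mm from its hinge, 12 mm from its free end. A plate 24 mm wide (caddy y), 6 mm thick, from 12 to 70 mm from the hinge; down, it points level straight back (caddy -x), 50 mm above the desk, free at both sides and below; raised, it swings up and forward about the hinge.
- wheel_fl (a point): hub of the front left castor wheel (30 mm in diameter), 12 mm from the castor's upright pivot line at caddy x +65, y +48 mm. Its x axis points from hub to pivot. Trailing straight: hub behind (caddy -x) its pivot, at most 5 mm to either side. Starts swung aside; rolling straight ahead 60 mm or more swings it straight.
- wheel_fr (a point): hub of the front right castor wheel (30 mm in diameter), 12 mm from the castor's upright pivot line at caddy x +65, y -48 mm. Its x axis points from hub to pivot. Trailing straight: hub behind (caddy -x) its pivot, at most 5 mm to either side. Starts swung aside; rolling straight ahead 60 mm or more swings it straight.
- wheel_rl (a point): hub of the rear left castor wheel (30 mm in diameter), 12 mm from the castor's upright pivot line at caddy x -65, y +48 mm. Its x axis points from hub to pivot. Trailing straight: hub behind (caddy -x) its pivot, at most 5 mm to either side. Starts swung aside; rolling straight ahead 60 mm or more swings it straight.
- wheel_rr (a point): hub of the rear right castor wheel (30 mm in diameter), 12 mm from the castor's upright pivot line at caddy x -65, y -48 mm. Its x axis points from hub to pivot. Trailing straight: hub behind (caddy -x) its pivot, at most 5 mm to either side. Starts swung aside; rolling straight ahead 60 mm or more swings it straight.
- stand: fixed stand: glass plate, underside 240, top 250 mm up, from x -45 (open front edge) to +130, y -150 to 150 mm; 16 mm posts at x 115, y -135 and 135. Origin on the desk at the marks' centre; x points in from the front. Marks: four pale L tapes; their inner edges bound 210 (x) by 170 mm (y), 15 mm clear round the deck. Slim box on the glass.
- desk_mic: bystander: black desk microphone, base 90 x 120 x 30 mm, thin gooseneck up to 270 mm that leans to its -x. Origin under the base's centre.
- mug: bystander: white mug, 76 mm in diameter, 92 mm high. Origin under its centre.
- remote: bystander: grey remote control lying flat, 45 x 140 x 18 mm. Origin under its centre.

How it is judged (in metres and radians):
On the way, in this order (a step that is already met when the one before it is completed fails the run):
1. the brake pedal is flicked up (value of joint brake above 0.4 rad), for 0.2 s.
2. with the pedal up and the caddy still more than 30 mm from its place, all four castors trail nearly straight (hubs within 7 mm sideways) (value of joint brake above 0.4 rad and horizontal distance between caddy and stand above 0.03 m and x of each of wheel_fl, wheel_fr in the frame of caddy below 0.065 m and y of wheel_fl in the frame of caddy between 0.041 and 0.055 m and y of wheel_fr in the frame of caddy between -0.055 and -0.041 m and x of each of wheel_rl, wheel_rr in the frame of caddy below -0.065 m and y of wheel_rl in the frame of caddy between 0.041 and 0.055 m and y of wheel_rr in the frame of caddy between -0.055 and -0.041 m), for 0.1 s.
3. the caddy stands inside the marks, pedal still up, castors trailing straight (value of joint brake above 0.4 rad and x of caddy in the frame of stand between -0.018 and 0.018 m and y of caddy in the frame of stand between -0.018 and 0.018 m and angle between the x axis of caddy and the x axis of stand, either way round below 0.2 rad and x of caddy_grip in the frame of stand below 0 m and angle between caddy's own z axis and vertical below 0.06 rad and x of each of wheel_fl, wheel_fr in the frame of caddy below 0.065 m and y of wheel_fl in the frame of caddy between 0.043 and 0.053 m and y of wheel_fr in the frame of caddy between -0.053 and -0.043 m and x of each of wheel_rl, wheel_rr in the frame of caddy below -0.065 m and y of wheel_rl in the frame of caddy between 0.043 and 0.053 m and y of wheel_rr in the frame of caddy between -0.053 and -0.043 m), for 0.2 s.
At the end, for the whole second after the job is handed in: Caddy at rest inside the marks (centre within 18 mm along each stand axis, square within 0.2 rad, grip end to the shelf's front edge, level), all castor hubs behind their pivots and within 5 mm sideways, brake pedal fully down (below 0.08 rad) (value of joint brake below 0.08 rad and x of caddy in the frame of stand between -0.018 and 0.018 m and y of caddy in the frame of stand between -0.018 and 0.018 m and angle between the x axis of caddy and the x axis of stand, either way round below 0.2 rad and x of caddy_grip in the frame of stand below 0 m and angle between caddy's own z axis and vertical below 0.06 rad and x of each of wheel_fl, wheel_fr in the frame of caddy below 0.065 m and y of wheel_fl in the frame of caddy between 0.043 and 0.053 m and y of wheel_fr in the frame of caddy between -0.053 and -0.043 m and x of each of wheel_rl, wheel_rr in the frame of caddy below -0.065 m and y of wheel_rl in the frame of caddy between 0.043 and 0.053 m and y of wheel_rr in the frame of caddy between -0.053 and -0.043 m and linear speed of caddy below 0.01 m/s); the robot touches nothing.
It fails at once if the caddy is lifted or tipped (12 mm off the desk or 0.2 rad) (height (world z) of caddy above 0.012 m or angle between caddy's own z axis and vertical above 0.2 rad).
It fails at once if the shelf stand is knocked (more than 8 N) (contact force between stand and anything else above 8 N).
It fails at once if the microphone, mug or remote is moved more than 20 mm (distance of any of desk_mic, mug, remote from where it was at the start of the episode above 0.02 m).
It also fails if it takes over 64 s, if anything falls off the work surface, if the arm or the gripper's body presses on something with over 40 N, if the wrist force passes 120 N, or if a joint passes its speed limit or range.

## Working session

There is one attempt and no reset: what is moved stays moved. The work goes in short steps, Python scripts to look and compute and a tool call to move; the robot and the scene stay as the last step left them, time stands still between calls to the robot, and variables do not carry over. Pictures are saved under pics/ and viewed, and the job is handed in when it is done.

Besides the shell and the picture viewer there is one more tool, called by a JSON object that holds its "fn" and its "kwargs". jog_arm: Moves the arm, as the interface text tells. Its arguments: {"type":"object","properties":{"series":{"type":"array","items":{"type":"number"}},"squeeze":{"type":"number"}},"required":["series"]}

```bash
ls; mkdir -p pics; python3 - <<'E'
from cell import manip
import cv2, numpy as np
s=manip.read_state(); print(s)
for n in ["side","top","wrist"]:
    c=manip.camera(n); cv2.imwrite(f"pics/{n}0.png",c["color"]); np.savez(f"{n}0.npz",**c)
    print(n,c["fx"],c["fy"],c["cx"],c["cy"],c.get("pose",c.get("mount")))
E
```

```text
pics
{'clock': 0.0, 'joints': array([-1.41165386e+00,  3.00472426e-01,  1.52158792e+00,  4.72456754e-06,
        1.32067927e+00, -6.65648051e-02]), 'qd': array([ 0.0009868 ,  0.00083792, -0.00020986, -0.00022851, -0.00207948,
       -0.00086537]), 'effort': array([-2.52076876e-03, -5.31807375e+01, -3.52737951e+01,  7.07219448e-02,
        2.43869046e-02, -5.68083078e-05]), 'eef_pos': array([ 123.0668929 , -535.80974159,  223.88269255]), 'eef_rot': array([-1.64135096,  1.56964935,  1.7259478 ]), 'wrist_force': array([-0.74607295, -0.03588734, -0.96341852]), 'moment': array([-0.00241303, -0.02473384,  0.02321658]), 'finger_gap': 94.1763653427347}
side 405.10635967820247 405.10635967820247 315.8450247719573 195.49435262670627 [[-9.98963962e-01 -3.14250376e-02  3.29161142e-02  5.47724592e+02]
 [-4.55081457e-02  6.91575132e-01 -7.20869506e-01  7.83265574e+02]
 [-1.10614727e-04 -7.21620609e-01 -6.92288729e-01  8.60059297e+02]
 [ 0.00000000e+00  0.00000000e+00  0.00000000e+00  1.00000000e+00]]
top 418.06291362003583 418.06291362003583 321.3071785706783 203.9617148042996 [[ 1.97298605e-02 -9.83082524e-01  1.82097457e-01  3.75069208e+02]
 [-9.99795936e-01 -2.01899423e-02 -6.72964642e-04 -2.10336219e+01]
 [ 4.33811693e-03 -1.82047020e-01 -9.83280257e-01  1.23632633e+03]
 [ 0.00000000e+00  0.00000000e+00  0.00000000e+00  1.00000000e+00]]
wrist 282.2693216599549 282.2693216599549 316.9051702579694 201.6283293298026 [[-4.00517492e-04 -2.64635218e-01  9.64348506e-01 -1.60681345e+02]
 [ 9.99999883e-01 -3.67150277e-04  3.14571496e-04 -3.57003414e-01]
 [ 2.70814125e-04  9.64348519e-01  2.64635334e-01 -7.85284242e+01]
 [ 0.00000000e+00  0.00000000e+00  0.00000000e+00  1.00000000e+00]]
```

View pics/side0.png

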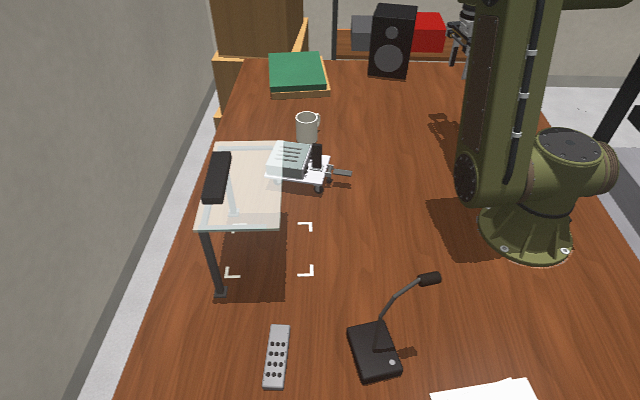

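View pics/top0.png

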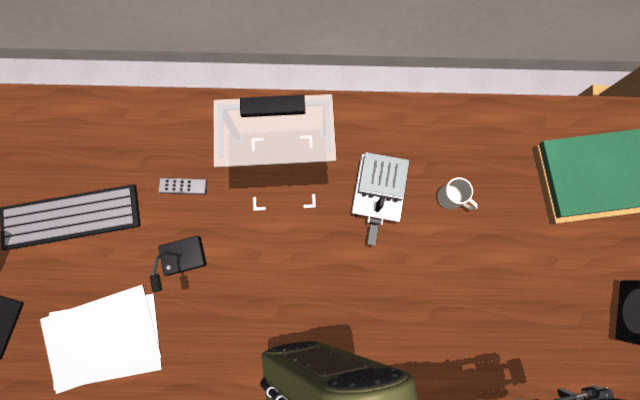

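View pics/wrist0.png

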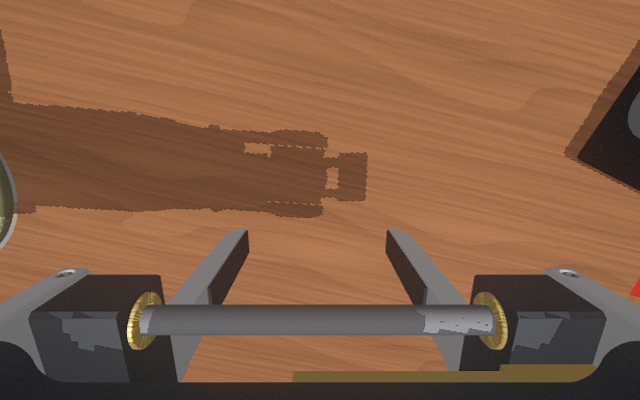

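```bash
cat > h.py <<'E'
import numpy as np, cv2
from cell import manip
def ray(c,u,v,z,pose=None):
    P=c["pose"] if pose is None else pose
    d=P[:3,:3]@np.array([(u-c["cx"])/c["fx"],(v-c["cy"])/c["fy"],1.])
    o=P[:3,3]; return o+d*(z-o[2])/d[2]
def cloud(c,pose=None):
    P=c["pose"] if pose is None else pose
    Z=c["range_z"]; v,u=np.mgrid[:400,:640]
    p=np.stack([(u-c["cx"])/c["fx"]*Z,(v-c["cy"])/c["fy"]*Z,Z],-1)
    return p@P[:3,:3].T+P[:3,3]
def proj(c,p,pose=None):
    P=c["pose"] if pose is None else pose
    q=P[:3,:3].T@(np.asarray(p,float)-P[:3,3]); return c["fx"]*q[0]/q[2]+c["cx"],c["fy"]*q[1]/q[2]+c["cy"]
def crop(c,name,x0,y0,x1,y1,s):
    cv2.imwrite("pics/"+name,cv2.resize(c["color"][y0:y1,x0:x1],None,fx=s,fy=s,interpolation=cv2.INTER_CUBIC))
E
python3 - <<'E'
from h import *
t=dict(np.load("top0.npz")); s=dict(np.load("side0.npz"))
crop(t,"tcad.png",340,140,420,250,5); crop(s,"scad.png",255,130,365,200,7)
hsv=cv2.cvtColor(t["color"],cv2.COLOR_BGR2HSV)
m=((hsv[...,1]<90)&(hsv[...,2]>180)).astype(np.uint8); m[:130]=0;m[215:]=0;m[:,:240]=0;m[:,325:]=0
n,l,st,ce=cv2.connectedComponentsWithStats(m)
for i in range(1,n): 
  if st[i,4]>8:
    print(st[i]); 
    x,y,w,h,_=st[i]
    for u,v in [(x,y),(x+w-1,y),(x,y+h-1),(x+w-1,y+h-1)]: print("   ",ray(t,u,v,0)[:2].round(1))
C=cloud(t); 
for (u,v) in [(380,204),(375,225),(373,240),(374,234),(385,175),(360,200),(395,210)]: print(u,v,C[v,u].round(1))
E
```

```text
[ 240  130   85   35 2818]
    [832.5 235.3]
    [838.  -25.6]
    [723.2 229.2]
    [728.6 -27.7]
[303 194  13  14  86]
    [633.5  34. ]
    [634.2  -2.2]
    [593.6  32.9]
    [594.4  -3.1]
[253 197  13  14  78]
    [621.1 184.4]
    [621.9 148.3]
    [581.4 182.5]
    [582.2 146.5]
380 204 [ 580.7 -178.   142.7]
375 225 [ 535.8 -175.7   56.8]
373 240 [ 493.5 -170.6   51.4]
374 234 [ 510.8 -173.7   49.9]
385 175 [ 672.8 -199.3   95.6]
360 200 [ 608.4 -133.3   51.7]
395 210 [ 580.9 -233.8   53.3]
```

View pics/tcad.png

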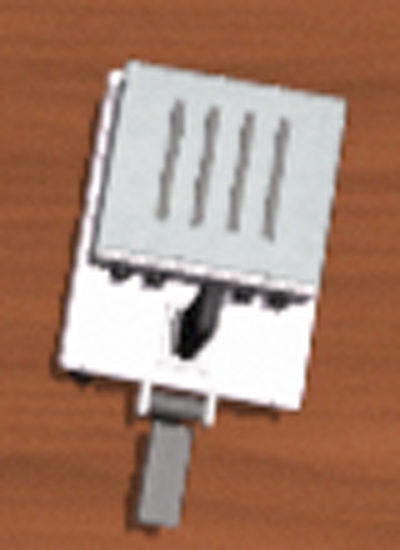

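View pics/scad.png

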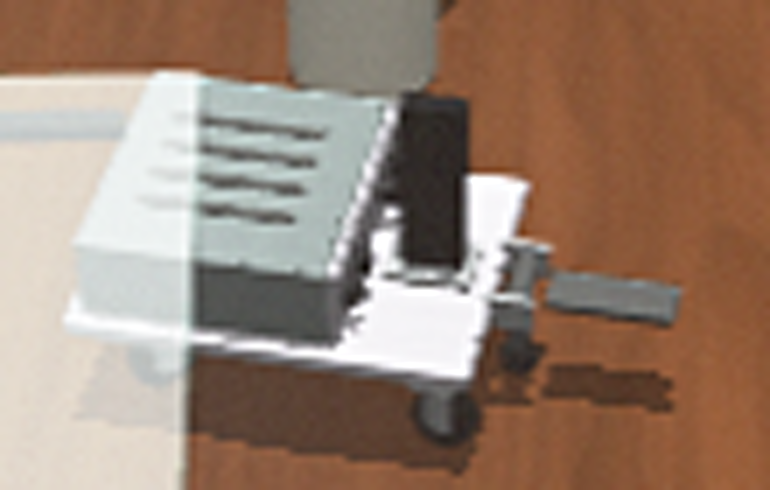

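```bash
python3 - <<'E'
from h import *
t=dict(np.load("top0.npz")); s=dict(np.load("side0.npz"))
crop(t,"tmarks.png",240,125,330,215,6); crop(s,"smarks.png",200,210,330,285,6)
for n,(u,v),z in [("RL",(352,213),55),("RR",(400,222),55),("FL",(362.4,154),55),("rFL",(366,152),95),("rFR",(409,160),95),("rRL",(359,192),95),("rRR",(402,199),95),("pedL",(367.5,244.5),53),("pedR",(376,245),53),("finrear",(377,211),145),("finfront",(384,196.5),145)]:
    print(n,ray(t,u,v,z).round(1))
E
```

```text
RL [ 569.3 -110.2   55. ]
RR [ 546.1 -247.4   55. ]
FL [ 745.7 -139.7   55. ]
rFL [ 739.3 -145.9   95. ]
rFR [ 718.2 -267.8   95. ]
rRL [ 622.6 -126.4   95. ]
rRR [ 605.1 -246.2   95. ]
pedL [ 480.3 -154.8   53. ]
pedR [ 479.3 -178.9   53. ]
finrear [ 561.3 -169.6  145. ]
finfront [ 600.8 -188.4  145. ]
```

View pics/tmarks.png

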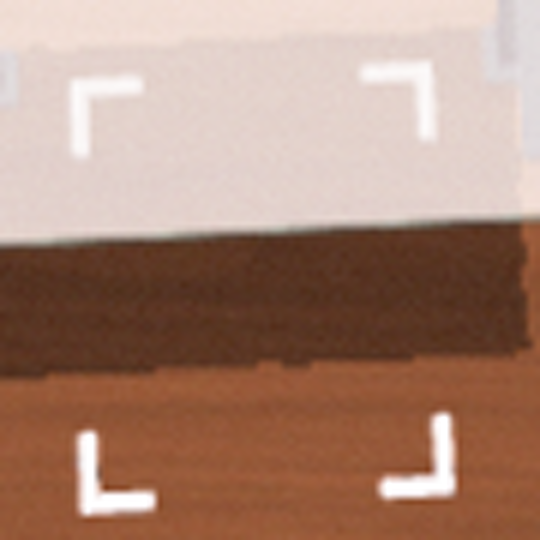

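View pics/smarks.png

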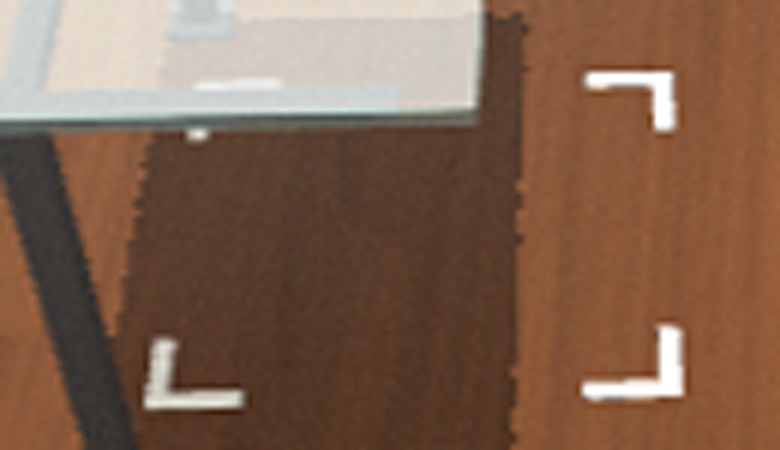

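```bash
python3 - <<'E'
from h import *
t=dict(np.load("top0.npz")); s=dict(np.load("side0.npz"))
P=[ray(t,240+u/6-.42,125+v/6-.42,0)[:2] for u,v in [(82,514),(455,494),(432,63),(71,83)]]
P=np.array(P);print(P.round(1),P.mean(0)); 
e=lambda a,b:(np.degrees(np.arctan2(*(b-a)[::-1])),np.linalg.norm(b-a))
print(e(P[0],P[3]),e(P[1],P[2]),e(P[0],P[1]),e(P[3],P[2]))
Q=np.array([ray(s,200+u/6-.42,210+v/6-.42,0)[:2] for u,v in [(684,398),(674,72),(145,408)]]);print(Q)
print((Q[1]+Q[2])/2)
# caddy side view
for n,(u,v),z in [("RL",(470,380),55),("RR",(528,183),55),("FL",(65,322),55),("rRL",(335,275),95),("rRR",(398,95),95),("rFL",(76,245),95),("rFR",(158,73),95),("pedL",(675,322),50),("pedR",(680,290),50)]:
    print(n,ray(s,255+u/7-.43,130+v/7-.43,z).round(1))
E
```

```text
[[580.7 181.7]
 [594.7  -4.4]
 [820.7  12.6]
 [805.9 198.5]] [700.46880806  97.09375046]
(np.float64(4.265272573407069), np.float64(225.8126529865577)) (np.float64(4.284734201368086), np.float64(226.64168368069647)) (np.float64(-85.707594827002), np.float64(186.56566232618985)) (np.float64(-85.45288295120105), np.float64(186.49091446410324))
[[580.93461624 182.81885366]
 [594.97706925  -3.61377995]
 [807.90826133 198.19698353]]
[701.44266529  97.29160179]
RL [ 570.9 -105.5   55. ]
RR [ 549.2 -240.7   55. ]
FL [ 747.1 -134.9   55. ]
rRL [ 628.5 -124.2   95. ]
rRR [ 608.9 -250.9   95. ]
rFL [ 739.4 -138.9   95. ]
rFR [ 718.8 -262.6   95. ]
pedL [ 483.3 -152.6   50. ]
pedR [ 480.7 -174.2   50. ]
```

```bash
python3 - <<'E'
from h import *
from scipy.spatial.transform import Rotation as Ro
t=dict(np.load("top0.npz")); s=dict(np.load("side0.npz"))
print(Ro.from_euler('xyz',[-1.641,1.5696,1.726]).as_matrix().round(3))
C=cloud(t)
for (u,v) in [(165,243),(200,238),(160,270),(205,265),(182,255),(155,283),(155,275),(160,255)]: print(u,v,C[v,u].round(0),C[v,u+1].round(0))
D=cloud(s)
for (u,v) in [(428,278),(436,278),(420,280),(400,292),(383,318),(378,345),(347,330),(400,370),(357,382),(388,322),(307,117)]: print(u,v,D[v,u].round(0))
E
```

```text
[[-0.     0.224 -0.975]
 [ 0.001 -0.975 -0.224]
 [-1.    -0.001 -0.   ]]
165 243 [475. 427.  27.] [475. 424.  28.]
200 238 [492. 330.  19.] [494. 331.   5.]
160 270 [398. 444.   3.] [399. 441.   2.]
205 265 [415. 312.  10.] [415. 310.   5.]
182 255 [442. 375.  29.] [442. 371.  32.]
155 283 [364. 353. 266.] [364. 352. 264.]
155 275 [382. 356. 264.] [382. 353. 265.]
160 255 [431. 371. 204.] [431. 371. 197.]
428 278 [369. 360. 261.]
436 278 [355. 359. 261.]
420 280 [384. 366. 262.]
400 292 [415. 373. 233.]
383 318 [413. 292.  -2.]
378 345 [434. 374.  31.]
347 330 [499. 341.  27.]
400 370 [392. 425.  28.]
357 382 [478. 442.   0.]
388 322 [402. 302.  -1.]
307 117 [ 635. -443.   67.]
```

{"fn": "jog_arm", "kwargs": {"series": [0, 0, 0.18, 0.06, 0.06, 0, 1, 0, 0, 0.36, 0.1, 0.11, 0, 1, 0, 0, 0.54, 0.14, 0.16, 0, 1, 0, 0, 0.72, 0.18, 0.21, 0, 1, 0, 0, 0.9, 0.22, 0.26, 0, 1, 0, 0, 1.08, 0.25, 0.3, 0, 1, 0, 0, 1.26, 0.28, 0.34, 0, 1, 0, 0, 1.44, 0.297, 0.382, 0, 1, 0, 0, 1.62, 0.297, 0.382, 0, 1, 0, 0, 1.8, 0.297, 0.382, 0, 1, 0, 0, 1.98, 0.297, 0.382, 0, 1, 0, 0, 2.16, 0.297, 0.382, 0, 1, 0, 0, 2.34, 0.297, 0.382, 0, 1, 0, 0, 2.52, 0.297, 0.382, 0, 1, 0, 0, 2.7, 0.297, 0.382, -0.01, 1, 0, 0, 2.749, 0.297, 0.382, -0.024, 1]}}

```text
clock: 2.15
eef_pos: [420.1, -154.1, 200.2]
eef_rot: [-0.368, 1.57, -0.531]
wrist_force: [0.1, -0.0, -0.1]
finger_gap: 93.8
```

{"fn": "jog_arm", "kwargs": {"series": [-0.026, -0.155, 0, 0, 0, -0.02, 0.6, -0.052, -0.31, 0, 0, 0, -0.04, 0.4, -0.078, -0.464, 0, 0, 0, -0.06, 0.2, -0.104, -0.62, 0, 0, 0, -0.079, 0, -0.13, -0.774, 0, 0.003, 0, -0.079, 0, -0.13, -0.774, 0, 0.003, 0, -0.079, 0]}}

```text
clock: 2.9
eef_pos: [430.3, -130.9, 149.5]
eef_rot: [-0.027, 0.827, -0.214]
wrist_force: [0.4, 0.4, 0.2]
finger_gap: 46.9
```

```bash
python3 - <<'E'
from h import *
from scipy.spatial.transform import Rotation as Ro
s=manip.read_state(); print(s["clock"],s["joints"].round(3),s["eef_pos"],s["finger_gap"])
R=Ro.from_euler('xyz',s["eef_rot"]).as_matrix(); print(R.round(3))
c=manip.camera("wrist"); cv2.imwrite("pics/w1.png",c["color"])
T=np.eye(4);T[:3,:3]=R;T[:3,3]=s["eef_pos"]; P=T@c["mount"]
f=np.array([.986,-.166,0]); l=np.array([.166,.986,0]); o=np.array([647.5,-192,0])
for n,x,y,z in [("pedal",-158,0,53),("tipL",-170,12,53),("tipR",-170,-12,53),("deckRL",-90,70,55),("deckRR",-90,-70,55)]:
    print(n,proj(c,o+f*x+l*y+[0,0,z],P))
np.savez("w1.npz",P=P,**c)
E
```

```text
2.9 [-0.475 -0.117  2.351  0.778  0.252 -2.553] [ 430.32144537 -130.89664358  149.52597547] 46.93265487228145
[[ 0.661  0.193  0.725]
 [-0.144  0.981 -0.131]
 [-0.736 -0.018  0.677]]
pedal (np.float64(295.6114862901806), np.float64(185.6042265800375))
tipL (np.float64(306.8693251259145), np.float64(178.41147695909893))
tipR (np.float64(282.0990419389552), np.float64(178.47820593062457))
deckRL (np.float64(359.19170909963657), np.float64(219.67357523225263))
deckRR (np.float64(243.0600399274025), np.float64(219.42367219329876))
```

View pics/w1.png

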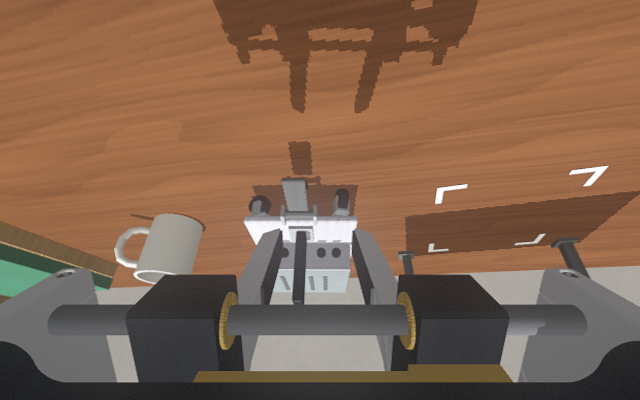

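{"fn": "jog_arm", "kwargs": {"series": [0.02, 0.13, 0, 0.01, -0.002, 0, 0, 0.043, 0.258, 0, 0.02, -0.004, 0, 0, 0.043, 0.258, 0, 0.034, -0.006, 0, 0, 0.043, 0.258, 0, 0.034, -0.006, 0, 0]}}

```text
clock: 3.45
eef_pos: [465.8, -138.8, 149.8]
eef_rot: [-0.062, 1.09, -0.242]
wrist_force: [-0.6, 0.8, 0.2]
finger_gap: 47.2
```

```bash
python3 - <<'E'
from h import *
from scipy.spatial.transform import Rotation as Ro
s=manip.read_state(); print(s["clock"],s["joints"].round(3),s["eef_pos"],s["finger_gap"])
R=Ro.from_euler('xyz',s["eef_rot"]).as_matrix(); print(R.round(3))
a=np.radians(60);f=np.array([.986,-.166,0]); l=np.array([.166,.986,0]);x=f*np.cos(a)-np.array([0,0,np.sin(a)])
D=np.stack([x,l,np.cross(x,l)],1); print(Ro.from_matrix(D@R.T).as_rotvec(), np.array([457,-160,110.6])-s["eef_pos"])
E
```

```text
3.45 [-0.404  0.025  2.106  0.146  0.54  -1.902] [ 465.77429814 -138.77118641  149.84206988] 47.16831460492457
[[ 0.449  0.186  0.874]
 [-0.111  0.982 -0.152]
 [-0.887 -0.029  0.462]]
[ 0.0204463  -0.04777511  0.02064265] [ -8.77429814 -21.22881359 -39.24206988]
```

{"fn": "jog_arm", "kwargs": {"series": [0.01, -0.024, 0.01, -0.005, -0.011, -0.02, 0.2, 0.02, -0.048, 0.021, -0.009, -0.021, -0.039, 0.2, 0.02, -0.048, 0.021, -0.009, -0.021, -0.039, 0.2, 0.02, -0.048, 0.021, 0.008, -0.024, -0.07, 0.2, 0.02, -0.048, 0.021, 0.0255, -0.027, -0.0996, 0.2, 0.02, -0.048, 0.021, 0.0255, -0.027, -0.0996, 0.2]}}

```text
clock: 4.2
eef_pos: [490.2, -164.2, 49.1]
eef_rot: [0.007, 1.048, -0.162]
wrist_force: [-0.2, 0.5, 0.7]
finger_gap: 56.4
```

```bash
cat > look.py <<'E'
import sys
from h import *
from scipy.spatial.transform import Rotation as Ro
n=sys.argv[1]
s=manip.read_state(); print(s["clock"],s["joints"].round(3),s["eef_pos"].round(1),s["wrist_force"].round(1),s["finger_gap"])
R=Ro.from_euler('xyz',s["eef_rot"]).as_matrix(); print(R.round(3))
c=manip.camera("wrist"); cv2.imwrite(f"pics/w{n}.png",c["color"])
t=manip.camera("top"); np.savez(f"t{n}.npz",**t); crop(t,f"t{n}.png",210,90,430,280,3.5)
E
python3 look.py 2
```

```text
4.2 [-0.468  0.294  2.115  0.587  0.275 -2.4  ] [ 490.2 -164.2   49.1] [-0.2  0.5  0.7] 56.40127620931302
[[ 0.492  0.167  0.854]
 [-0.08   0.986 -0.146]
 [-0.867  0.004  0.499]]
```

View pics/w2.png

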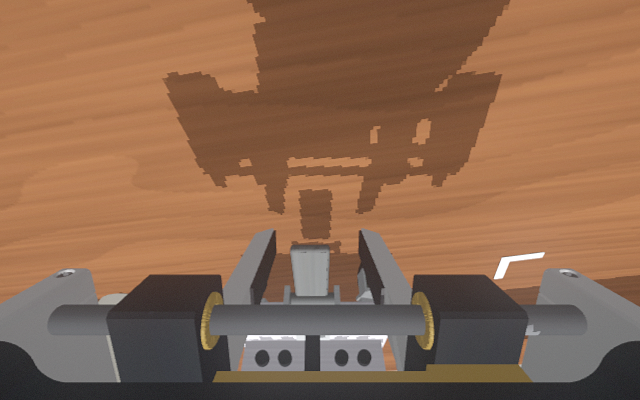

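View pics/t2.png

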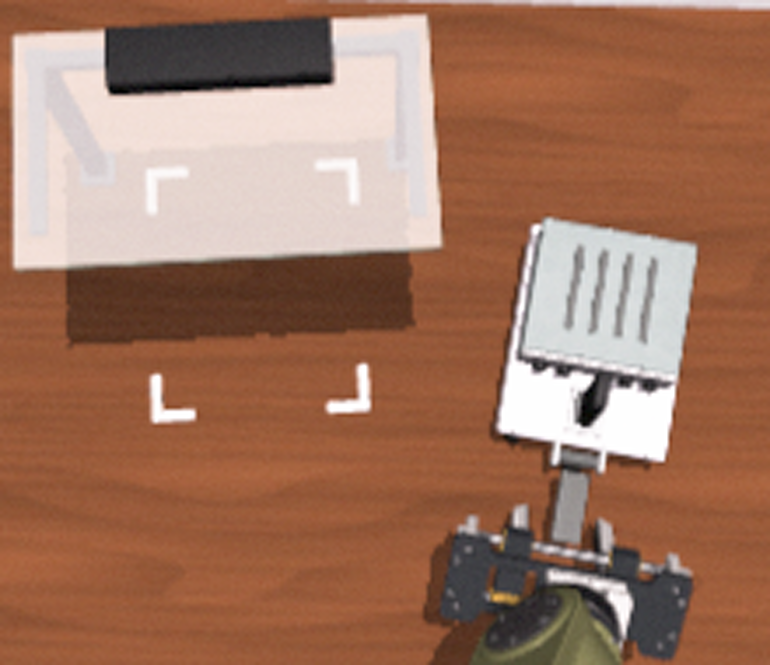

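{"fn": "jog_arm", "kwargs": {"series": [0, 0, 0, 0, 0, 0.001, -0.2, 0, 0, 0, 0, 0, 0.001, -0.5, 0, 0, 0, 0, 0, 0.001, -1, 0, 0, 0, 0, 0, 0.001, -1, 0, 0, 0, 0, 0, 0.001, -1], "squeeze": 25}}

```text
clock: 4.92
eef_pos: [490.5, -165.0, 51.4]
eef_rot: [0.005, 1.045, -0.165]
wrist_force: [-2.1, 0.4, 4.7]
finger_gap: 23.7
```

{"fn": "jog_arm", "kwargs": {"series": [0.02, 0.118, 0, 0.0004, 0, 0.0065, -1, 0.04, 0.237, 0, 0.0016, 0, 0.0135, -1, 0.06, 0.355, 0, 0.0036, -0.0006, 0.02, -1, 0.08, 0.473, 0, 0.0064, -0.001, 0.0265, -1, 0.1, 0.59, 0, 0.01, -0.0017, 0.0325, -1, 0.1, 0.59, 0, 0.01, -0.0017, 0.0325, -1, 0.1, 0.59, 0, 0.01, -0.0017, 0.0325, -1]}}

```text
clock: 5.8
eef_pos: [500.2, -166.5, 83.3]
eef_rot: [3.12, 1.5, 2.949]
wrist_force: [1.6, -0.4, 3.8]
finger_gap: 23.6
```

```bash
python3 look.py 3
```

```text
5.8 [-0.384  0.448  1.674 -0.015  1.089 -1.777] [ 500.2 -166.5   83.3] [ 1.6 -0.4  3.8] 23.648579176785923
[[-0.069  0.17   0.983]
 [ 0.014  0.985 -0.169]
 [-0.998  0.002 -0.071]]
```

View pics/w3.png

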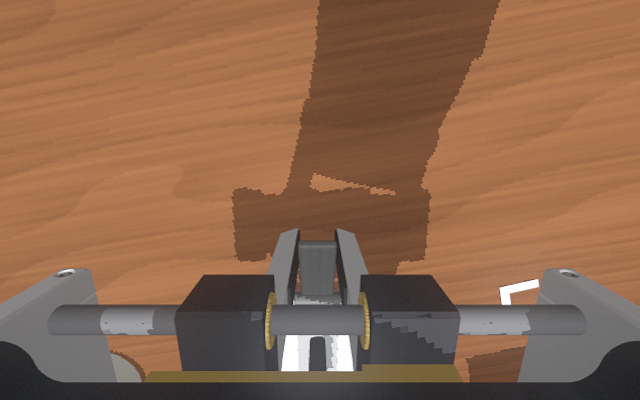

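View pics/t3.png

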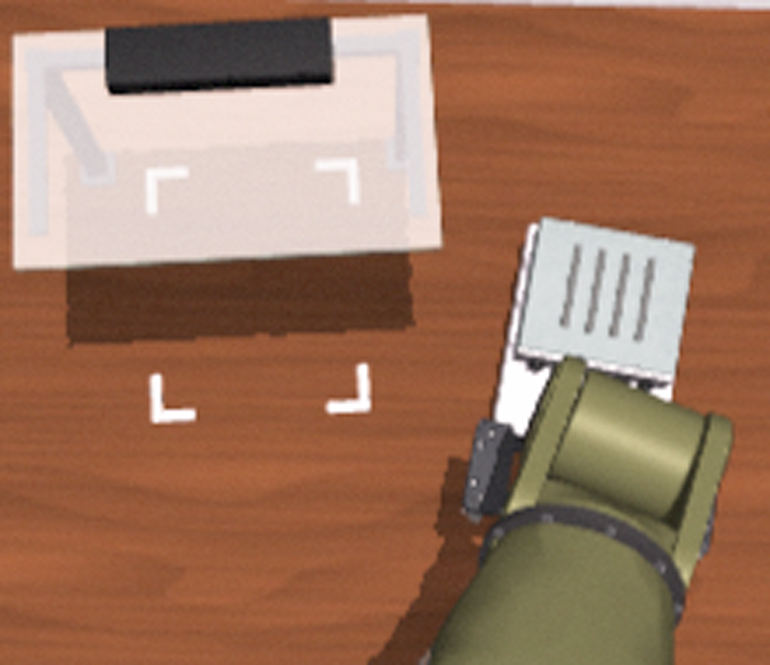

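{"fn": "jog_arm", "kwargs": {"series": [0, 0, 0, 0, 0, 0, -1, -0.016, -0.098, 0, 0, 0, 0, -1, -0.033, -0.197, 0, 0, 0, 0, -1, -0.05, -0.295, 0, 0, 0, 0, -1, -0.066, -0.394, 0, 0, 0, 0, -1, -0.066, -0.394, 0, 0, 0, 0, -1], "squeeze": 3}}

```text
clock: 6.65
eef_pos: [499.1, -166.3, 83.2]
eef_rot: [0.011, 1.246, -0.16]
wrist_force: [-1.2, -0.1, -0.4]
finger_gap: 23.8
```

{"fn": "jog_arm", "kwargs": {"series": [0, 0, 0, 0, 0, 0, -1, 0, 0, 0, 0, 0, 0, -1, 0, 0, 0, 0, 0, 0, -1], "squeeze": 40}}

```text
clock: 7.02
eef_pos: [500.5, -166.5, 83.5]
eef_rot: [0.01, 1.245, -0.16]
wrist_force: [0.4, -0.4, -2.1]
finger_gap: 23.3
```

```bash
python3 look.py 4
```

```text
7.025 [-0.432  0.283  1.948  0.152  0.601 -1.945] [ 500.5 -166.5   83.5] [ 0.4 -0.4 -2.1] 23.282527267025873
[[ 0.316  0.169  0.934]
 [-0.051  0.986 -0.161]
 [-0.947  0.003  0.32 ]]
```

View pics/w4.png

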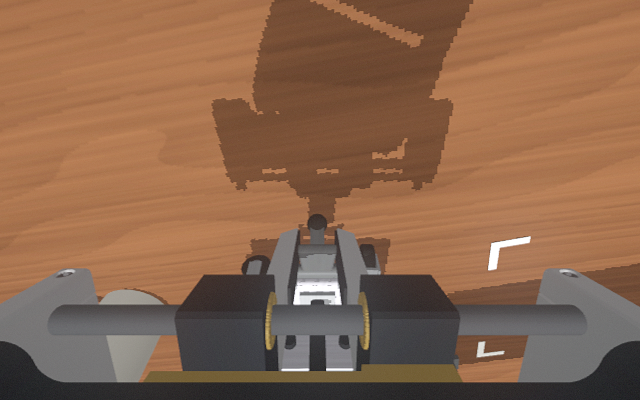

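View pics/t4.png

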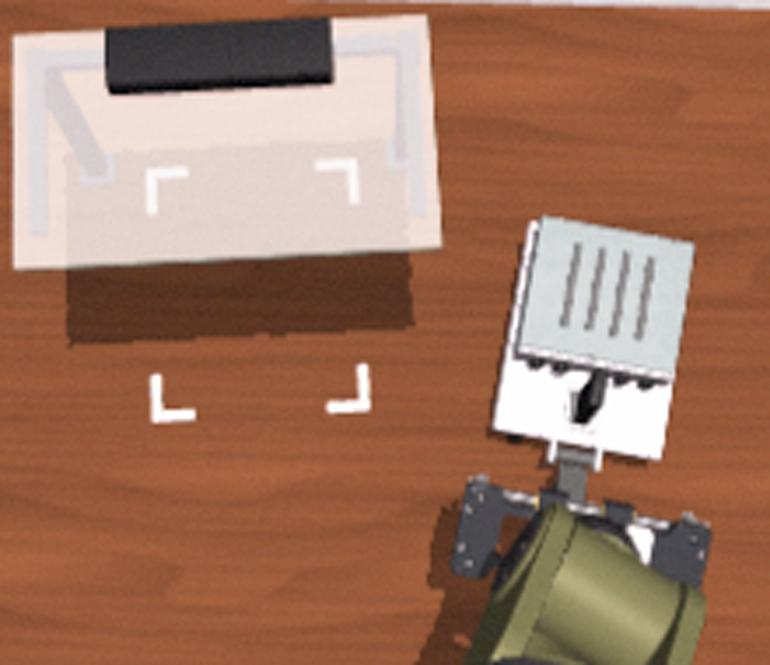

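{"fn": "jog_arm", "kwargs": {"series": [0, 0, 0.003, -0.0006, 0.003, 0, -1, 0, 0, 0.009, -0.0017, 0.009, 0, -1, 0, 0, 0.018, -0.0034, 0.018, 0, -1, 0, 0, 0.028, -0.0053, 0.028, 0, -1, 0, 0, 0.04, -0.0076, 0.04, 0, -1, 0, 0, 0.052, -0.0098, 0.052, 0, -1, 0, 0, 0.064, -0.012, 0.064, 0, -1, 0, 0, 0.076, -0.0143, 0.076, 0, -1, 0, 0, 0.088, -0.0166, 0.088, 0, -1, 0, 0, 0.1, -0.019, 0.1, 0, -1, 0, 0, 0.11, -0.021, 0.11, 0, -1, 0, 0, 0.118, -0.0225, 0.118, 0, -1, 0, 0, 0.122, -0.023, 0.122, 0, -1, 0, 0, 0.122, -0.023, 0.122, 0, -1]}}

```text
clock: 8.88
eef_pos: [477.4, -44.4, 83.6]
eef_rot: [0.01, 1.244, -0.038]
wrist_force: [-1.2, -0.8, -2.9]
finger_gap: 23.6
```

```bash
python3 look.py 5
```

```text
8.875 [-0.196  0.185  2.076  0.095  0.56  -1.791] [477.4 -44.4  83.6] [-1.2 -0.8 -2.9] 23.59965073265812
[[ 0.321  0.047  0.946]
 [-0.012  0.999 -0.046]
 [-0.947  0.003  0.321]]
```

View pics/t5.png

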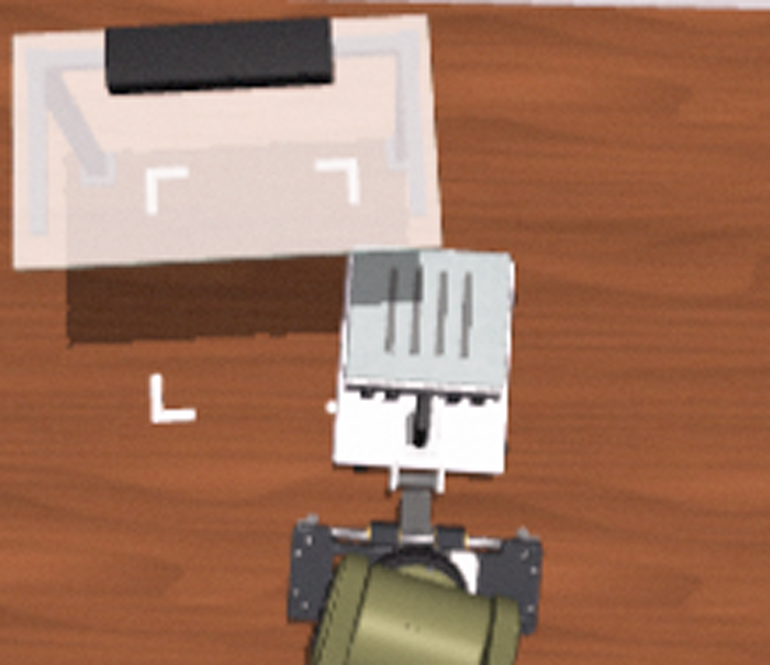

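Works well. Second half of the sideways move.

{"fn": "jog_arm", "kwargs": {"series": [0, 0, 0.003, -0.0006, 0.003, 0, -1, 0, 0, 0.009, -0.0017, 0.009, 0, -1, 0, 0, 0.018, -0.0034, 0.018, 0, -1, 0, 0, 0.028, -0.0053, 0.028, 0, -1, 0, 0, 0.04, -0.0076, 0.04, 0, -1, 0, 0, 0.052, -0.0098, 0.052, 0, -1, 0, 0, 0.064, -0.012, 0.064, 0, -1, 0, 0, 0.076, -0.0143, 0.076, 0, -1, 0, 0, 0.088, -0.0166, 0.088, 0, -1, 0, 0, 0.1, -0.019, 0.1, 0, -1, 0, 0, 0.11, -0.021, 0.11, 0, -1, 0, 0, 0.118, -0.0225, 0.118, 0, -1, 0, 0, 0.122, -0.023, 0.1227, 0, -1, 0, 0, 0.122, -0.023, 0.1227, 0, -1]}}

```text
clock: 10.72
eef_pos: [454.4, 78.4, 83.6]
eef_rot: [0.01, 1.244, 0.084]
wrist_force: [0.4, 0.3, -3.2]
finger_gap: 23.4
```

```bash
python3 look.py 6
```

```text
10.725 [ 0.093  0.147  2.121 -0.006  0.546 -1.548] [454.4  78.4  83.6] [ 0.4  0.3 -3.2] 23.399180900077685
[[ 0.32  -0.075  0.945]
 [ 0.027  0.997  0.07 ]
 [-0.947  0.003  0.321]]
```

View pics/t6.png

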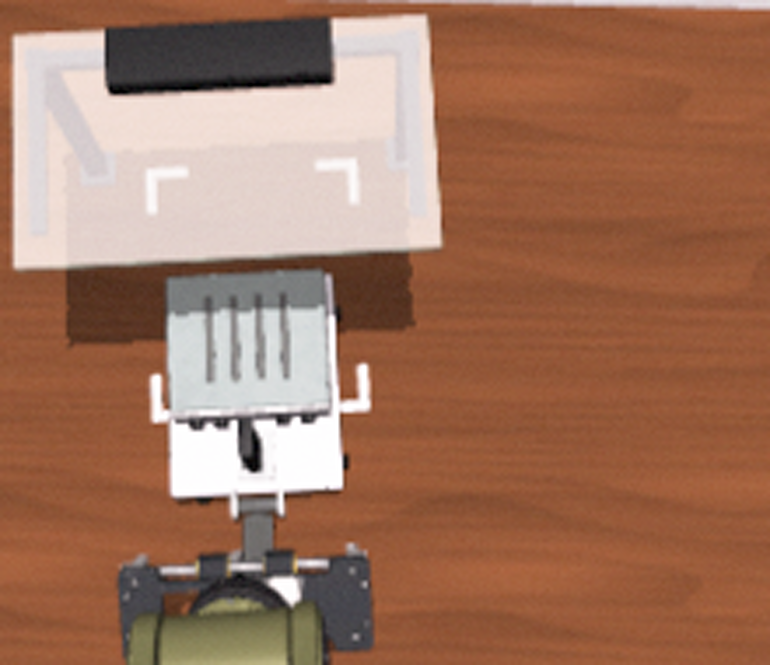

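```bash
cat > meas.py <<'E'
import sys; from h import *
t=dict(np.load(sys.argv[1])); a=[float(x) for x in sys.argv[2:6]]
S=np.array([701,97.2]);psi=.0755
L=ray(t,210+a[0]/3.5-.36,90+a[1]/3.5-.36,55)[:2];R=ray(t,210+a[2]/3.5-.36,90+a[3]/3.5-.36,55)[:2]
d=L-R; y=np.arctan2(-d[0],d[1]); c=(L+R)/2+90*np.array([np.cos(y),np.sin(y)])
e=c-S; print("L,R",L,R,np.linalg.norm(d),"yaw",y,"c",c,"stand frame",e[0]*np.cos(psi)+e[1]*np.sin(psi),-e[0]*np.sin(psi)+e[1]*np.cos(psi),y-psi)
E
python3 meas.py t6.npz 170 498 343 488; python3 meas.py t5.npz 333 466 503 474
```

```text
L,R [509.5093007  155.51661559] [520.50013999  15.55723335] 140.3902675616408 yaw 0.07836794995956742 c [604.72849266  92.58282269] stand frame -96.34551762117351 2.6575713644121164 0.00286794995956742
L,R [538.34480295  24.15857384] [ 534.59348784 -114.30348384] 138.5128650387328 yaw -0.02708610385133608 c [626.43613285 -47.50990628] stand frame -85.26667284677318 -138.6734356700589 -0.10258610385133607
```

{"fn": "jog_arm", "kwargs": {"series": [0, 0, 0, 0.002, 0.0001, 0, -1, 0, 0, 0, 0.006, 0.0004, 0, -1, 0, 0, 0, 0.012, 0.0008, 0, -1, 0, 0, 0, 0.019, 0.0013, 0, -1, 0, 0, 0, 0.026, 0.0017, 0, -1, 0, 0, 0, 0.033, 0.0022, 0, -1, 0, 0, 0, 0.04, 0.0027, 0, -1, 0, 0, 0, 0.046, 0.003, 0, -1, 0, 0, 0, 0.052, 0.0035, 0, -1, 0, 0, 0, 0.057, 0.0038, 0, -1, 0, 0, 0, 0.06, 0.004, 0, -1, 0, 0, 0, 0.062, 0.0041, 0, -1, 0, 0, 0, 0.062, 0.0041, 0, -1]}}

```text
clock: 12.45
eef_pos: [516.5, 82.2, 83.6]
eef_rot: [0.01, 1.244, 0.083]
wrist_force: [1.0, 0.6, -3.5]
finger_gap: 23.8
```

```bash
python3 look.py 7; python3 -c "
from h import *
s=manip.camera('side'); np.savez('s7.npz',**s); crop(s,'s7.png',190,130,390,290,4)"
```

```text
12.45 [ 0.089  0.271  1.963 -0.003  0.58  -1.554] [516.5  82.2  83.6] [ 1.   0.6 -3.5] 23.754306455879583
[[ 0.32  -0.074  0.945]
 [ 0.027  0.997  0.069]
 [-0.947  0.003  0.321]]
```

View pics/t7.png

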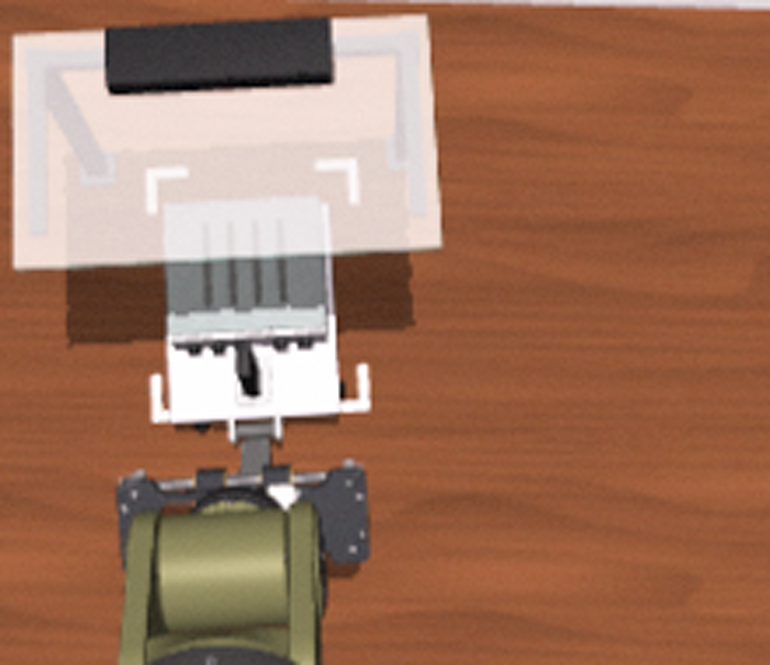

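View pics/s7.png

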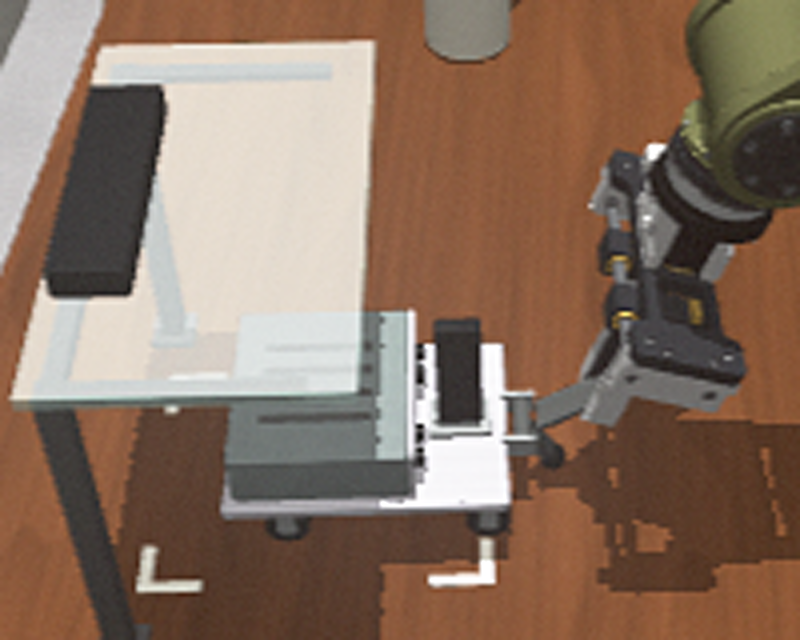

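```bash
python3 meas.py t7.npz 168 425 341 415; python3 - <<'E'
from h import *
s=dict(np.load('s7.npz'))
for u,v in [(508,503),(503,345),(222,512)]: print(ray(s,190+u/4-.4,130+v/4-.4,55))
E
```

```text
L,R [569.41356716 159.98122049] [580.6124821   18.74049374] 141.68400964127608 yaw 0.07912402289629009 c [664.73144408  96.47459103] stand frame -36.21995145151316 2.012332791311544 0.0036240228962900883
[574.33912281 159.73112524  55.        ]
[583.70153209  25.15240543  55.        ]
[750.82032127 174.73362128  55.        ]
```

{"fn": "jog_arm", "kwargs": {"series": [0, 0, 0, 0.002, 0, 0, -1, 0, 0, 0, 0.006, 0.0001, 0, -1, 0, 0, 0, 0.011, 0.0002, 0, -1, 0, 0, 0, 0.017, 0.0003, 0, -1, 0, 0, 0, 0.023, 0.0004, 0, -1, 0, 0, 0, 0.028, 0.0006, 0, -1, 0, 0, 0, 0.032, 0.0007, 0, -1, 0, 0, 0, 0.035, 0.0007, 0, -1, 0, 0, 0, 0.036, 0.0007, 0, -1, 0, 0, 0, 0.036, 0.0007, 0, -1, 0, 0, 0, 0.036, 0.0007, 0, -1, 0, 0, 0, 0.036, 0.0007, 0, -1]}}

```text
clock: 14.1
eef_pos: [552.3, 82.9, 83.6]
eef_rot: [0.01, 1.244, 0.083]
wrist_force: [0.6, 1.1, -2.6]
finger_gap: 23.2
```

```bash
python3 look.py 8; python3 -c "
from h import *
s=manip.camera('side'); np.savez('s8.npz',**s); crop(s,'s8.png',190,130,390,290,4)"
```

```text
14.1 [ 0.083  0.34   1.869  0.     0.607 -1.561] [552.3  82.9  83.6] [ 0.6  1.1 -2.6] 23.165759163047852
[[ 0.32  -0.074  0.945]
 [ 0.027  0.997  0.069]
 [-0.947  0.003  0.321]]
```

View pics/t8.png

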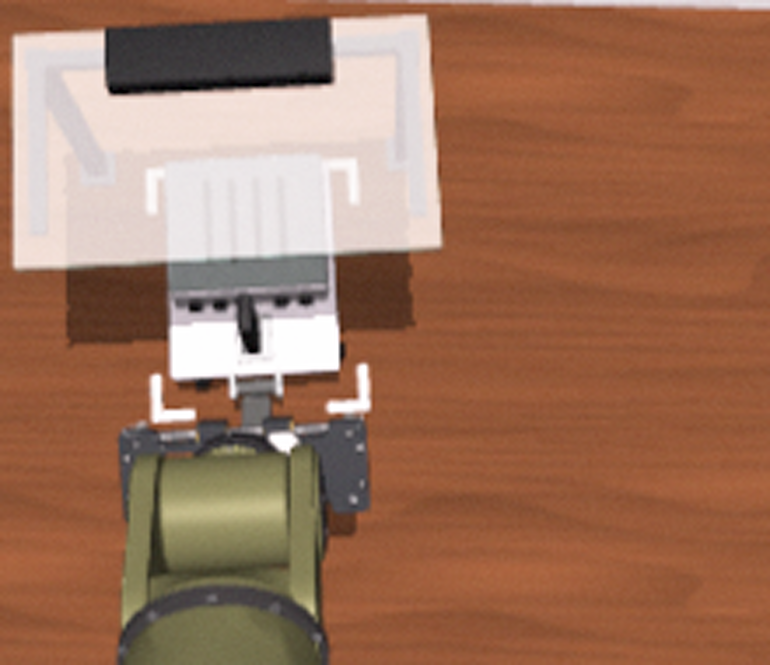

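View pics/s8.png

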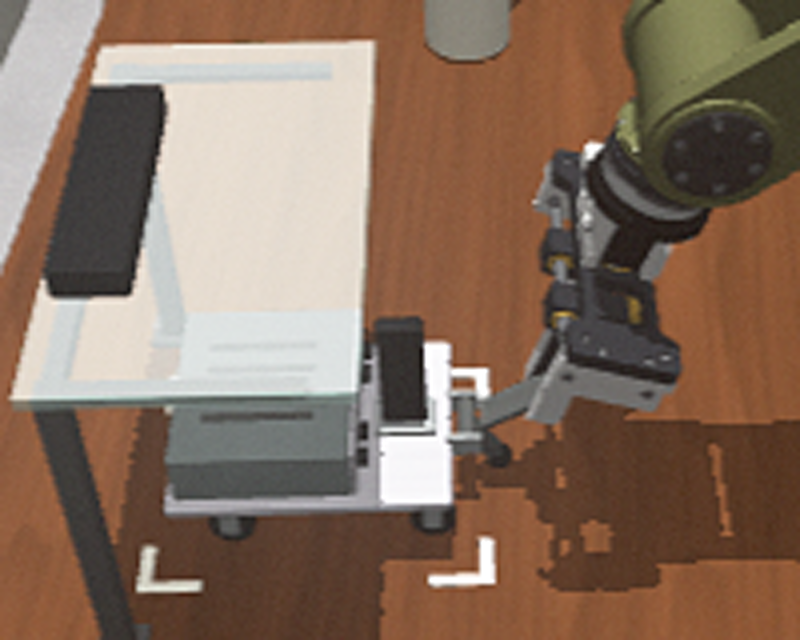

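```bash
python3 meas.py t8.npz 170 382 340 371; python3 - <<'E'
from h import *
s=dict(np.load('s8.npz'))
for u,v in [(452,505),(449,344),(165,510)]: print(ray(s,190+u/4-.4,130+v/4-.4,55))
E
```

```text
L,R [605.27183382 160.03829129] [617.38600346  20.51840602] 140.04481958219716 yaw 0.08661033218490917 c [700.99156887  98.06353679] stand frame 0.05672799211912856 0.8617127218274606 0.011110332184909172
[609.02072367 162.86475728  55.        ]
[620.55397096  25.88982258  55.        ]
[786.35914016 174.80493762  55.        ]
```

{"fn": "jog_arm", "kwargs": {"series": [0, 0, 0, 0, 0, 0, -1, 0, 0, 0, 0, 0, 0, -1, 0, 0, 0, -0.0018, -0.0001, -0.0028, -1, 0, 0, 0, -0.0036, -0.0003, -0.0058, -1, 0, 0, 0, -0.0052, -0.0004, -0.009, -1, 0, 0, 0, -0.0066, -0.0005, -0.0121, -1, 0, 0, 0, -0.0078, -0.0006, -0.0154, -1, 0, 0, 0, -0.0088, -0.0007, -0.0187, -1, 0, 0, 0, -0.0096, -0.0008, -0.0221, -1, 0, 0, 0, -0.0102, -0.0008, -0.0255, -1, 0, 0, 0, -0.0106, -0.0009, -0.03, -1, 0, 0, 0, -0.0107, -0.0009, -0.034, -1, 0, 0, 0, -0.0107, -0.0009, -0.034, -1], "squeeze": 4}}

```text
clock: 15.88
eef_pos: [541.7, 82.0, 49.4]
eef_rot: [0.01, 1.244, 0.083]
wrist_force: [0.9, -0.6, 0.2]
finger_gap: 23.5
```

```bash
python3 look.py 9; python3 -c "
from h import *
s=manip.camera('side'); np.savez('s9.npz',**s); crop(s,'s9.png',190,130,390,290,4)"
```

```text
15.875 [ 0.083  0.381  1.914 -0.     0.52  -1.561] [541.7  82.   49.4] [ 0.9 -0.6  0.2] 23.52325512217764
[[ 0.32  -0.074  0.945]
 [ 0.027  0.997  0.069]
 [-0.947  0.003  0.321]]
```

View pics/s9.png

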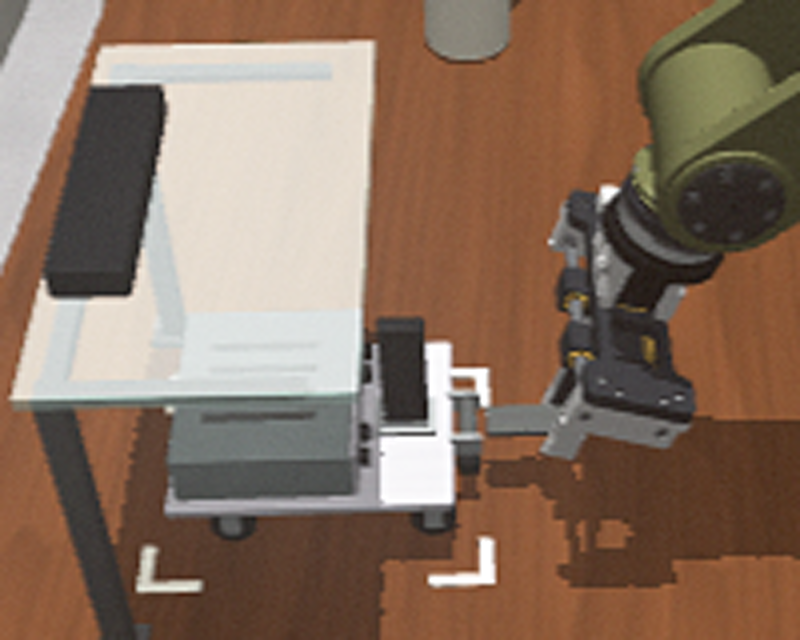

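View pics/t9.png

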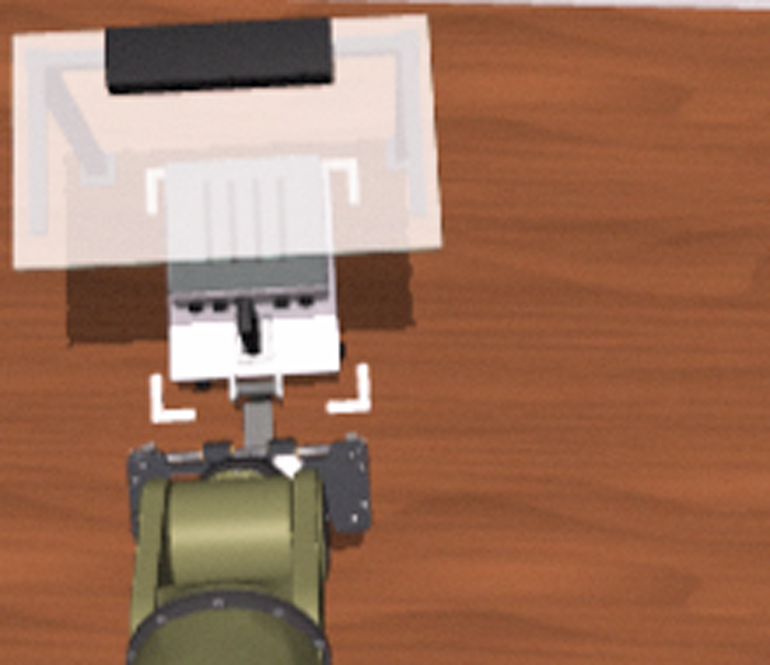

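{"fn": "jog_arm", "kwargs": {"series": [0, 0, 0, 0, 0, 0, -0.2, 0, 0, 0, 0, 0, 0, 0, 0, 0, 0, 0, 0, 0, 0, 0, 0, 0, -0.004, 0, 0.012, 0, 0, 0, 0, -0.01, -0.001, 0.03, 0, 0, 0, 0, -0.016, -0.001, 0.047, 0, 0, 0, 0, -0.016, -0.001, 0.047, -0.5, 0, 0, 0, -0.016, -0.001, 0.047, -1, 0, 0, 0, -0.006, -0.0005, 0.047, -1, 0, 0, 0, -0.006, -0.0005, 0.047, -1, 0, 0, 0, -0.006, -0.0005, 0.047, -1]}}

```text
clock: 17.4
eef_pos: [535.6, 81.5, 96.1]
eef_rot: [0.01, 1.245, 0.083]
wrist_force: [-0.3, -0.1, 0.3]
finger_gap: 1.2
```

```bash
python3 look.py 10; python3 -c "
from h import *
s=manip.camera('side'); np.savez('s10.npz',**s); crop(s,'s10.png',190,130,390,290,4)"
```

```text
17.4 [ 0.083  0.286  1.905 -0.     0.624 -1.561] [535.6  81.5  96.1] [-0.3 -0.1  0.3] 1.230830772773079
[[ 0.319 -0.074  0.945]
 [ 0.027  0.997  0.069]
 [-0.947  0.003  0.32 ]]
```

View pics/s10.png

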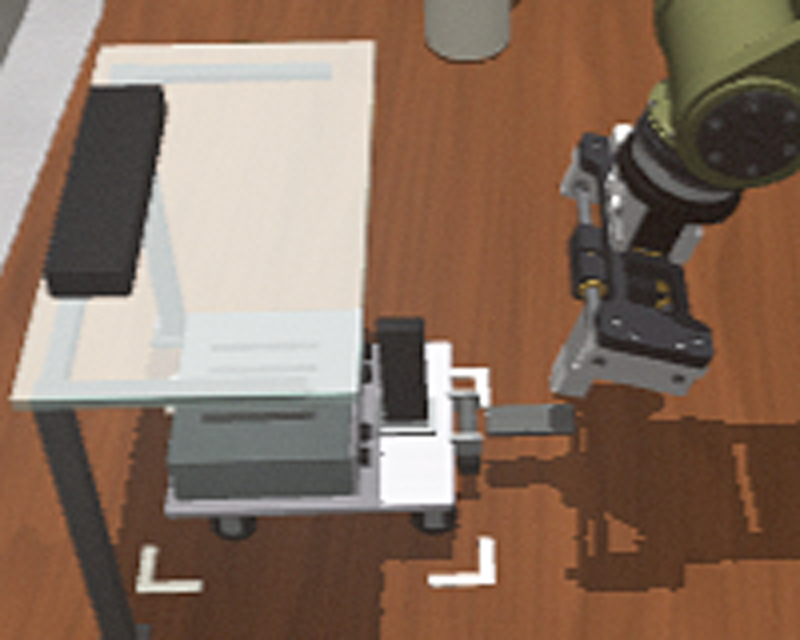

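View pics/w10.png

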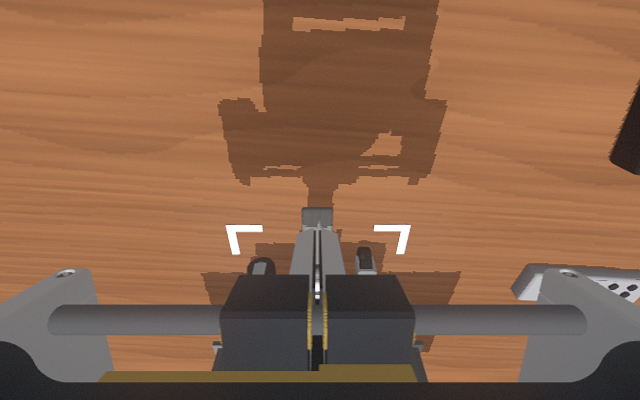

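{"fn": "jog_arm", "kwargs": {"series": [0, 0, 0, 0, 0, -0.01, -1, 0, 0, 0, 0, 0, -0.016, -1, 0, 0, 0, 0, 0, -0.02, -1, 0, 0, 0, 0, 0, -0.022, -1, 0, 0, 0, 0, 0, -0.0235, -1, 0, 0, 0, 0, 0, -0.0235, -1]}}

```text
clock: 18.3
eef_pos: [535.8, 81.6, 73.3]
eef_rot: [0.01, 1.244, 0.083]
wrist_force: [-0.9, 0.5, 1.5]
finger_gap: 0.3
```

{"fn": "jog_arm", "kwargs": {"series": [0, 0, 0, 0, 0, -0.0007, -1, 0, 0, 0, 0, 0, -0.0014, -1, 0, 0, 0, 0, 0, -0.002, -1, 0, 0, 0, 0, 0, -0.002, -1]}}

```text
clock: 18.8
eef_pos: [536.0, 81.6, 72.0]
eef_rot: [0.01, 1.243, 0.083]
wrist_force: [-8.4, -1.1, 13.2]
finger_gap: 0.4
```

{"fn": "jog_arm", "kwargs": {"series": [0, 0, 0, 0, 0, 0.002, -1, 0, 0, 0, 0, 0, 0.01, -1, 0, 0, 0, -0.01, -0.001, 0.03, -1, 0, 0, 0, -0.03, -0.002, 0.06, -1, 0, 0, 0, -0.06, -0.005, 0.09, -1, 0, 0, 0, -0.09, -0.007, 0.11, -1, 0, 0, 0, -0.11, -0.007, 0.12, -1, 0, 0, 0, -0.11, -0.007, 0.12, -1]}}

```text
clock: 19.8
eef_pos: [425.5, 74.6, 192.2]
eef_rot: [0.01, 1.242, 0.084]
wrist_force: [0.4, -0.8, 0.1]
finger_gap: 0.4
```

```bash
python3 look.py 11; python3 -c "
from h import *
s=manip.camera('side'); np.savez('s11.npz',**s); crop(s,'s11.png',190,130,390,290,4)"
```

```text
19.8 [ 0.09  -0.111  2.083 -0.003  0.841 -1.553] [425.5  74.6 192.2] [ 0.4 -0.8  0.1] 0.42865673478770816
[[ 0.322 -0.074  0.944]
 [ 0.027  0.997  0.069]
 [-0.946  0.003  0.323]]
```

View pics/s11.png

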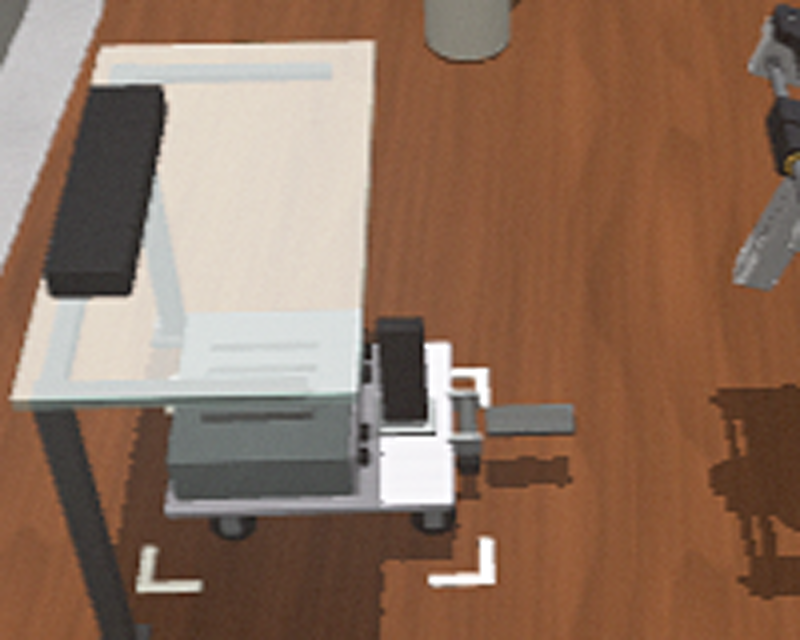

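View pics/t11.png

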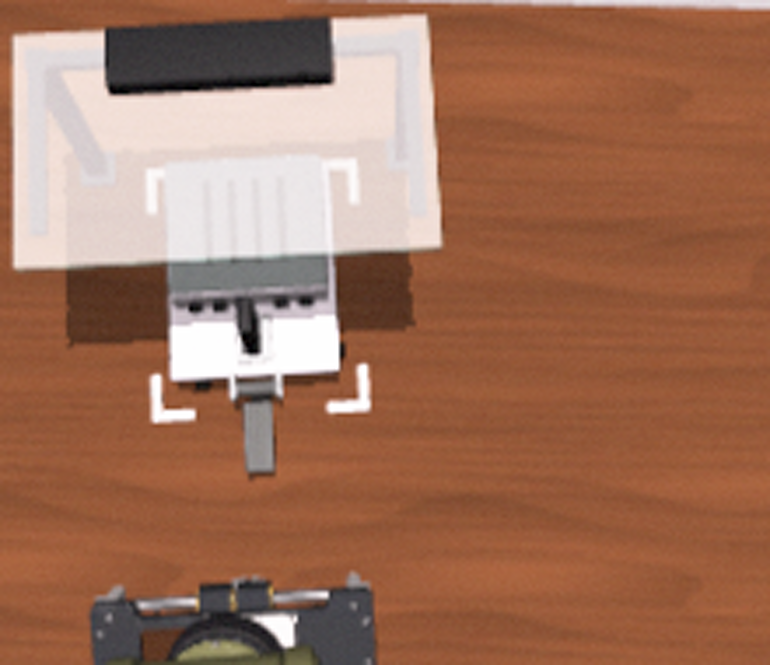

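View pics/w11.png

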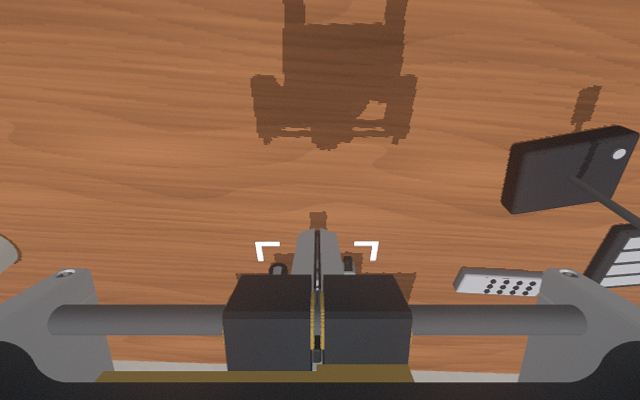

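```bash
python3 - <<'E'
from h import *
from scipy.spatial.transform import Rotation as Ro
for n in (10,11):
    im=cv2.imread(f"pics/w{n}.png"); cv2.imwrite(f"pics/wz{n}.png",cv2.resize(im[195:305,200:420],None,fx=3.5,fy=3.5,interpolation=cv2.INTER_CUBIC))
t=dict(np.load("t11.npz"))
psi=.083;c=np.array([700.5,97.5,0]);f=np.array([np.cos(psi),np.sin(psi),0]);l=np.array([-np.sin(psi),np.cos(psi),0])
for u,v in [(342,350),(203,385),(342,357),(342,343)]:
    p=ray(t,210+u/3.5-.36,90+v/3.5-.36,15)-c; print(u,v,p@f,p@l)
E
```

```text
342 350 -62.74274062285131 -71.85102072005171
203 385 -85.78640720224199 47.79706906439063
342 357 -68.84697856319526 -71.50151583253538
342 343 -56.62761232301511 -72.20114914713297
```

View pics/wz10.png

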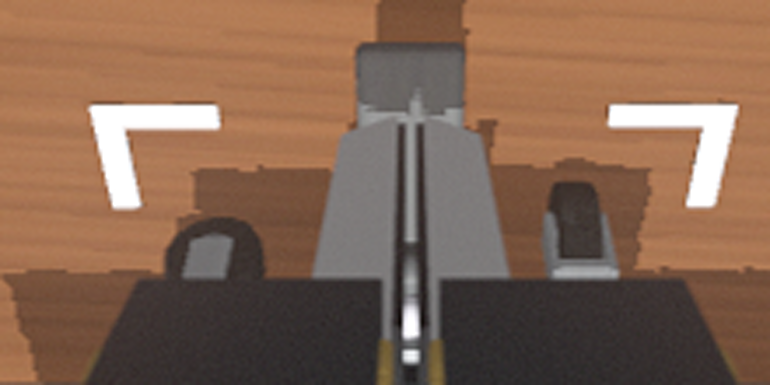

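View pics/wz11.png

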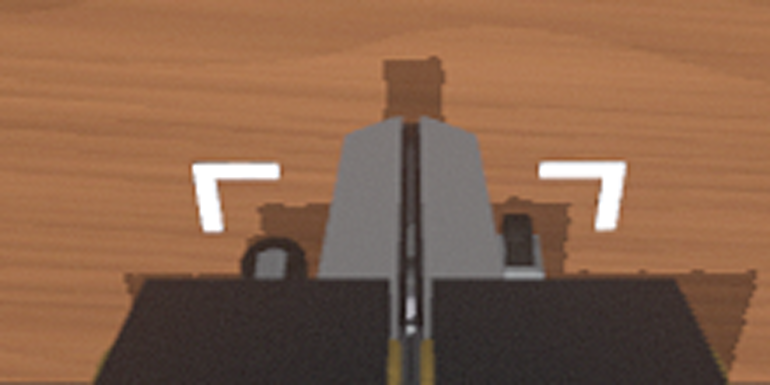

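The rear-right castor is still swung sideways: the grip was lifting the rear by about 3 N, which took the load off it. I'll redo the roll-in with the rear loaded, starting by regrasping the pedal.

{"fn": "jog_arm", "kwargs": {"series": [0, 0, 0, 0.03, 0.002, -0.02, 0, 0, 0, 0, 0.065, 0.004, -0.05, 0, 0, 0, 0, 0.097, 0.0057, -0.085, 0, 0, 0, 0, 0.097, 0.0057, -0.085, 0, 0, 0, 0, 0.106, 0.0065, -0.112, 0, 0, 0, 0, 0.113, 0.007, -0.132, 0, 0, 0, 0, 0.1162, 0.0074, -0.1422, 0, 0, 0, 0, 0.1162, 0.0074, -0.1422, -0.3, 0, 0, 0, 0.1162, 0.0074, -0.1422, -1, 0, 0, 0, 0.1162, 0.0074, -0.1422, -1, 0, 0, 0, 0.1162, 0.0074, -0.1422, -1], "squeeze": 5}}

```text
clock: 21.32
eef_pos: [542.1, 82.0, 49.6]
eef_rot: [0.01, 1.243, 0.083]
wrist_force: [-1.9, 0.3, 4.4]
finger_gap: 24.3
```

{"fn": "jog_arm", "kwargs": {"series": [0, 0, 0, 0.0004, 0, 0.0065, -1, 0, 0, 0, 0.0012, 0.0001, 0.0115, -1, 0, 0, 0, 0.0023, 0.0002, 0.016, -1, 0, 0, 0, 0.0038, 0.0003, 0.0205, -1, 0, 0, 0, 0.0057, 0.0005, 0.025, -1, 0, 0, 0, 0.0078, 0.0006, 0.029, -1, 0, 0, 0, 0.0104, 0.0009, 0.0335, -1, 0, 0, 0, 0.0104, 0.0009, 0.0335, -1, 0, 0, 0, 0.0093, 0.0008, 0.0315, -1, 0, 0, 0, 0.0093, 0.0008, 0.0315, -1]}}

```text
clock: 22.58
eef_pos: [551.2, 82.7, 80.4]
eef_rot: [0.01, 1.244, 0.083]
wrist_force: [-0.5, 0.8, 0.4]
finger_gap: 23.6
```

```bash
cat > look2.py <<'E'
import sys; from h import *
n=sys.argv[1]
st=manip.read_state(); print(st["clock"],st["eef_pos"].round(1),st["wrist_force"].round(1),st["joints"].round(2),st["finger_gap"])
s=manip.camera('side'); np.savez(f's{n}.npz',**s); crop(s,f's{n}.png',190,130,390,290,4)
t=manip.camera("top"); np.savez(f"t{n}.npz",**t); crop(t,f"t{n}.png",210,90,430,280,3.5)
w=manip.camera("wrist"); im=w["color"]; cv2.imwrite(f"pics/w{n}.png",cv2.resize(im[195:305,200:420],None,fx=3.5,fy=3.5,interpolation=cv2.INTER_CUBIC))
E
python3 look2.py 12
```

```text
22.575 [551.2  82.7  80.4] [-0.5  0.8  0.4] [ 0.08  0.34  1.87  0.    0.6  -1.56] 23.603051329753367
```

View pics/s12.png

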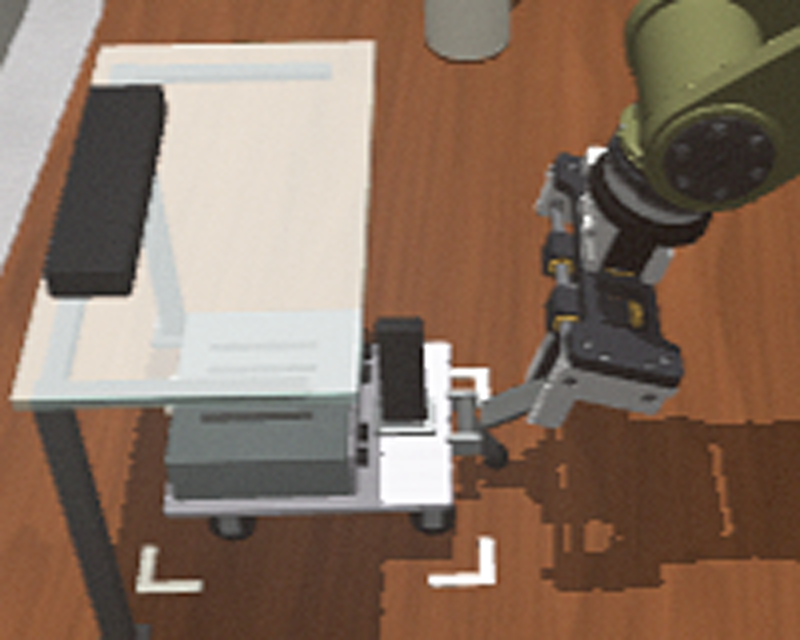

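View pics/w12.png

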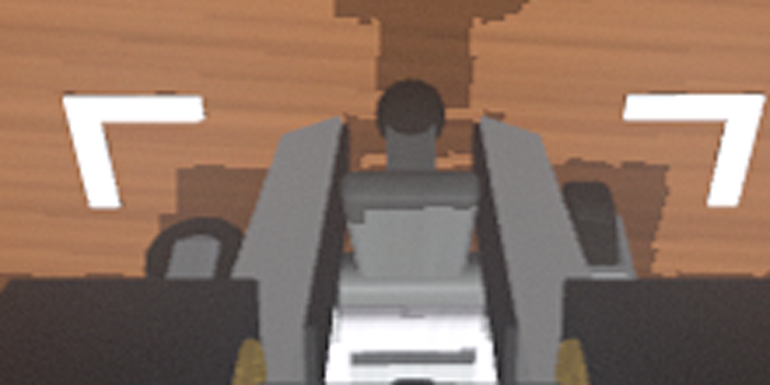

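{"fn": "jog_arm", "kwargs": {"series": [0, 0, 0, 0, 0, 0, -1, 0, 0, 0, 0, 0, 0, -1, 0, 0, 0, 0, 0, -0.0008, -1, 0, 0, 0, 0, 0, -0.0008, -1], "squeeze": 20}}

```text
clock: 23.22
eef_pos: [551.4, 82.7, 79.8]
eef_rot: [0.01, 1.243, 0.083]
wrist_force: [-0.2, 0.1, 3.4]
finger_gap: 23.8
```

{"fn": "jog_arm", "kwargs": {"series": [0, 0, 0, 0, 0, 0.0004, -1, 0, 0, 0, 0, 0, 0.0004, -1]}}

```text
clock: 23.48
eef_pos: [551.2, 82.7, 80.0]
eef_rot: [0.01, 1.244, 0.083]
wrist_force: [-0.8, -0.2, 1.8]
finger_gap: 23.7
```

{"fn": "jog_arm", "kwargs": {"series": [0, 0, 0, -0.002, -0.001, 0, -1, 0, 0, 0, -0.007, -0.004, 0, -1, 0, 0, 0, -0.014, -0.008, 0, -1, 0, 0, 0, -0.023, -0.013, 0, -1, 0, 0, 0, -0.032, -0.018, 0, -1, 0, 0, 0, -0.042, -0.024, 0, -1, 0, 0, 0, -0.052, -0.03, 0, -1, 0, 0, 0, -0.062, -0.036, 0, -1, 0, 0, 0, -0.072, -0.042, 0, -1, 0, 0, 0, -0.08, -0.048, 0, -1, 0, 0, 0, -0.085, -0.051, 0, -1, 0, 0, 0, -0.087, -0.05, 0, -1, 0, 0, 0, -0.0885, -0.046, 0, -1, 0, 0, 0, -0.089, -0.039, 0, -1, 0, 0, 0, -0.0895, -0.031, 0, -1, 0, 0, 0, -0.0897, -0.022, 0, -1, 0, 0, 0, -0.0897, -0.014, 0, -1, 0, 0, 0, -0.0897, -0.009, 0, -1, 0, 0, 0, -0.0897, -0.0068, 0, -1, 0, 0, 0, -0.0897, -0.0068, 0, -1]}}

```text
clock: 25.98
eef_pos: [461.5, 76.0, 80.0]
eef_rot: [0.01, 1.244, 0.084]
wrist_force: [-0.6, 0.6, 3.0]
finger_gap: 23.4
```

```bash
python3 look2.py 13
```

```text
25.975 [461.5  76.   80. ] [-0.6  0.6  3. ] [ 0.09  0.17  2.11 -0.    0.54 -1.56] 23.429855820765532
```

View pics/t13.png

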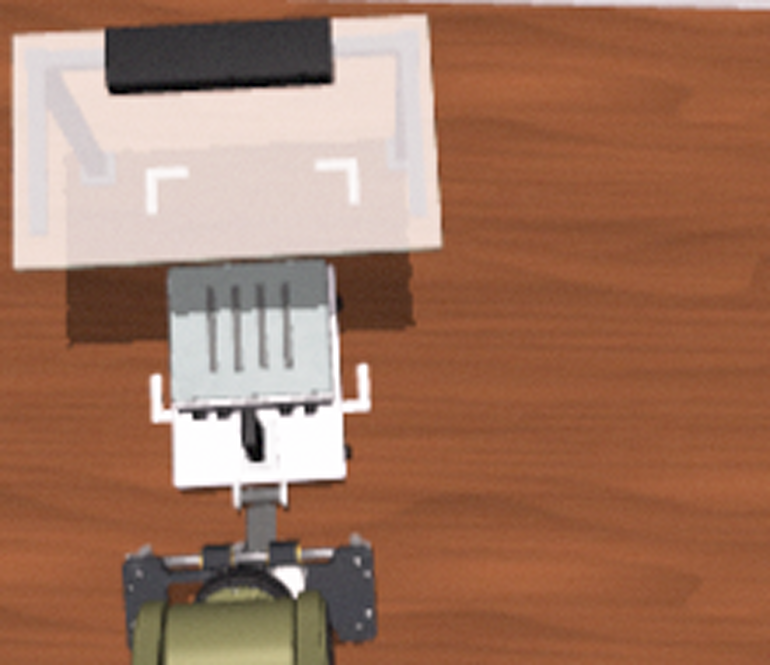

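View pics/s13.png

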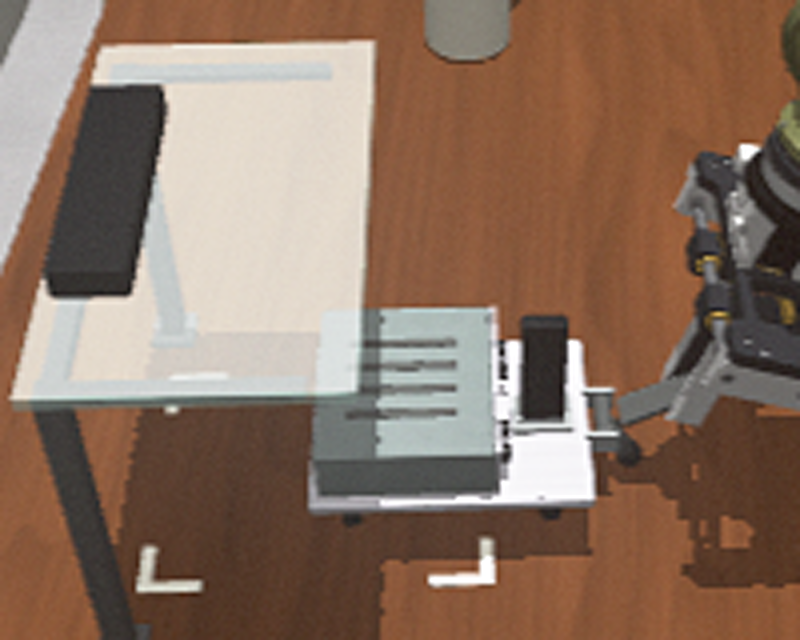

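View pics/w13.png

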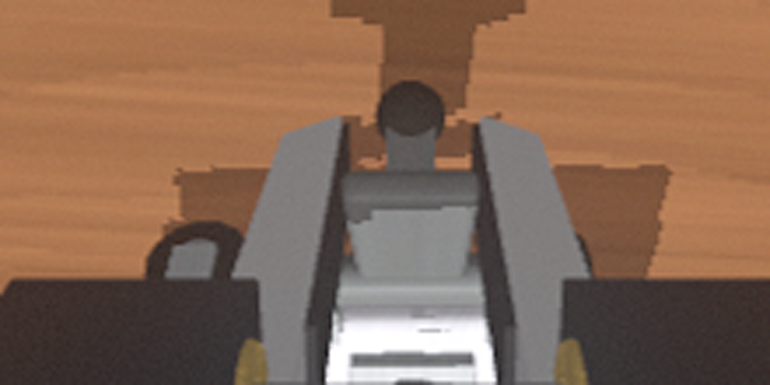

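{"fn": "jog_arm", "kwargs": {"series": [0, 0, 0, 0.001, 0, 0.0003, -1, 0, 0, 0, 0.004, 0.0003, 0.0003, -1, 0, 0, 0, 0.009, 0.0007, 0.0003, -1, 0, 0, 0, 0.015, 0.0011, 0.0003, -1, 0, 0, 0, 0.021, 0.0016, 0.0003, -1, 0, 0, 0, 0.027, 0.002, 0.0003, -1, 0, 0, 0, 0.032, 0.0024, 0.0003, -1, 0, 0, 0, 0.035, 0.0026, 0.0003, -1]}}

```text
clock: 27.12
eef_pos: [496.8, 78.6, 80.3]
eef_rot: [0.01, 1.244, 0.083]
wrist_force: [-0.8, 1.0, 1.5]
finger_gap: 23.9
```

```bash
python3 look2.py 14
```

```text
27.125 [496.8  78.6  80.3] [-0.8  1.   1.5] [ 0.08  0.24  2.02 -0.    0.56 -1.56] 23.86800593896359
```

View pics/w14.png

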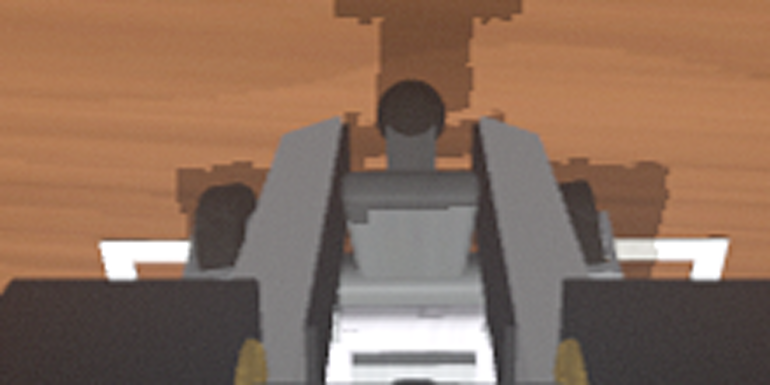

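View pics/s14.png

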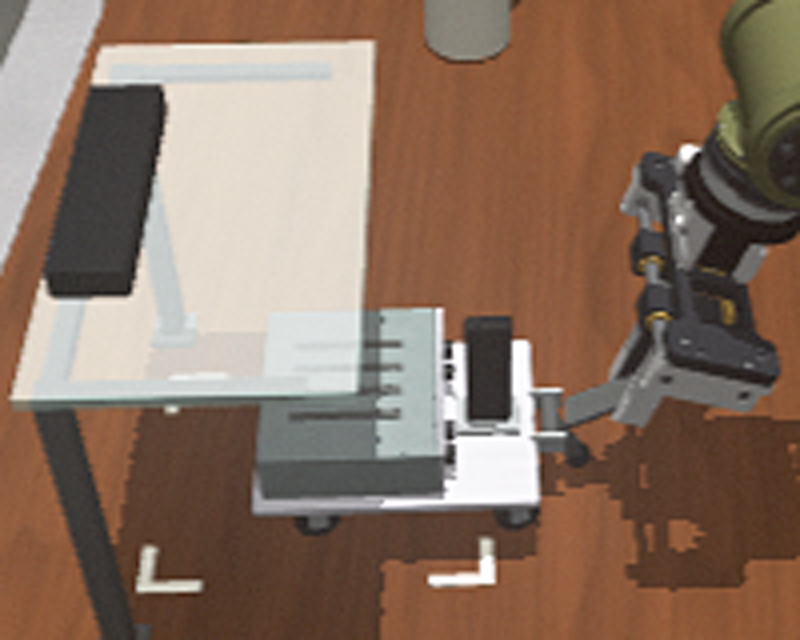

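View pics/t14.png

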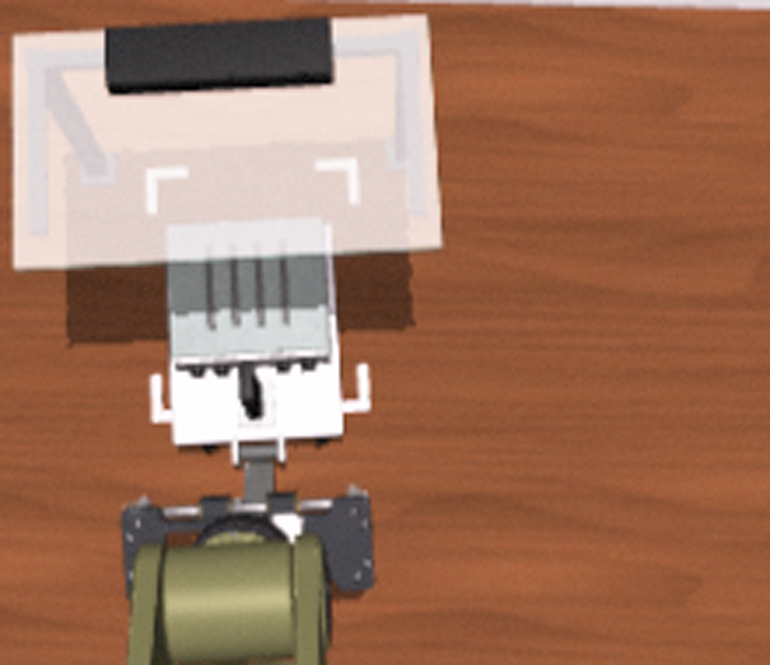

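{"fn": "jog_arm", "kwargs": {"series": [0, 0, 0, 0.002, 0.0002, 0, -1, 0, 0, 0, 0.006, 0.0005, 0, -1, 0, 0, 0, 0.011, 0.0008, 0, -1, 0, 0, 0, 0.016, 0.0012, 0, -1, 0, 0, 0, 0.019, 0.0014, 0, -1, 0, 0, 0, 0.021, 0.0016, 0, -1, 0, 0, 0, 0.024, 0.0018, 0, -1, 0, 0, 0, 0.029, 0.0022, 0, -1, 0, 0, 0, 0.035, 0.0026, 0, -1, 0, 0, 0, 0.041, 0.0031, 0, -1, 0, 0, 0, 0.046, 0.0035, 0, -1, 0, 0, 0, 0.05, 0.0038, 0, -1, 0, 0, 0, 0.053, 0.004, 0, -1, 0, 0, 0, 0.0545, 0.0041, 0, -1, 0, 0, 0, 0.0545, 0.0041, 0, -1, 0, 0, 0, 0.0545, 0.0041, 0, -1, 0, 0, 0, 0.0545, 0.0041, 0, -1]}}

```text
clock: 29.4
eef_pos: [551.0, 82.6, 80.4]
eef_rot: [0.01, 1.244, 0.083]
wrist_force: [0.5, -0.1, 0.8]
finger_gap: 23.7
```

```bash
python3 look2.py 15
```

```text
29.4 [551.   82.6  80.4] [ 0.5 -0.1  0.8] [ 0.08  0.34  1.87  0.    0.6  -1.56] 23.679630669241174
```

View pics/w15.png

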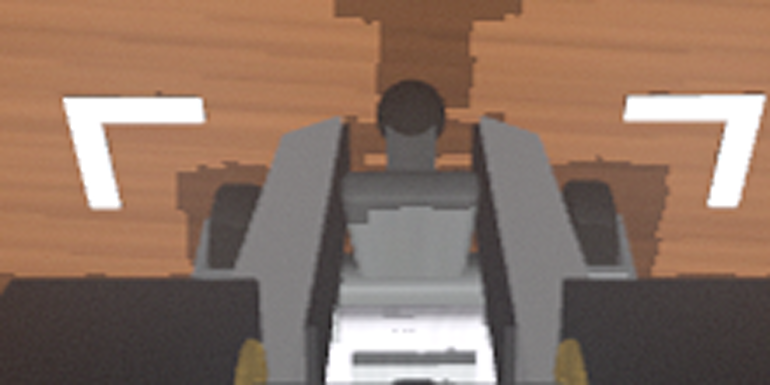

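View pics/s15.png

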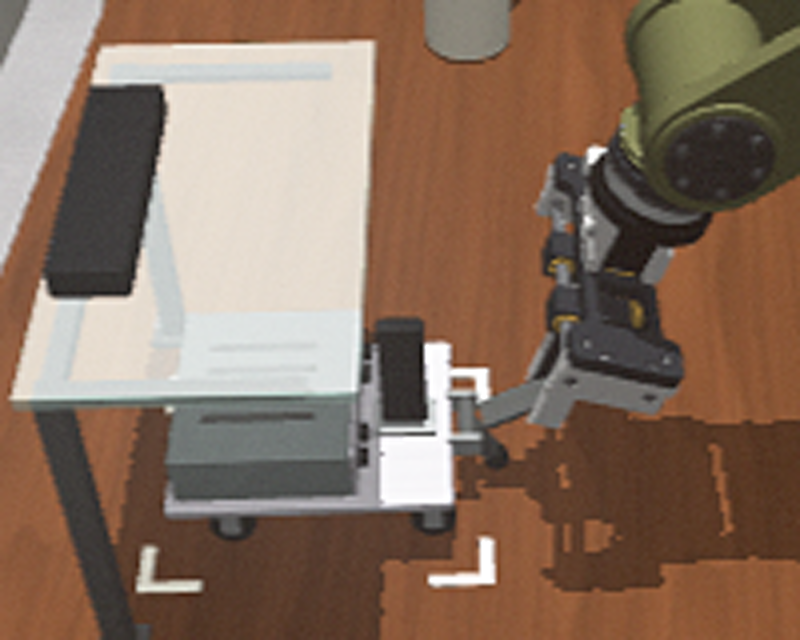

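View pics/t15.png

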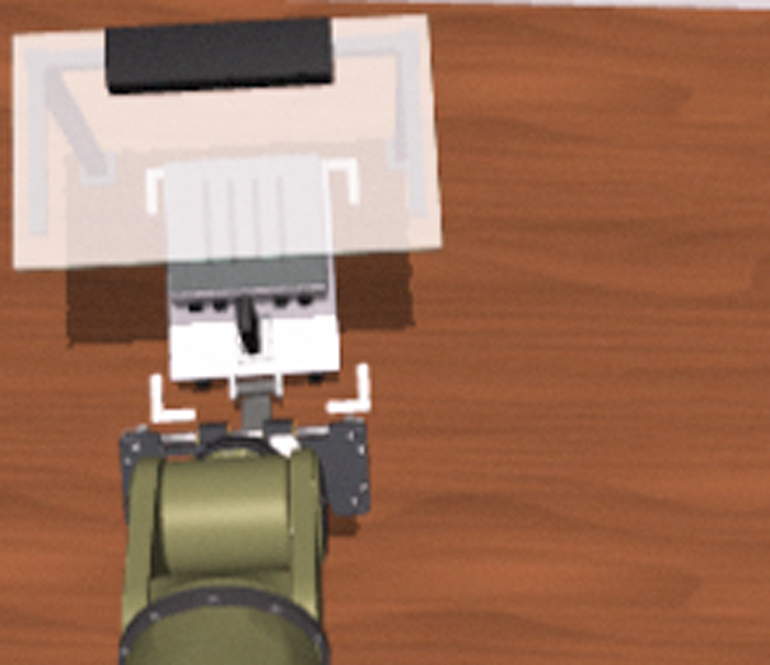

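{"fn": "jog_arm", "kwargs": {"series": [0, 0, 0, 0, 0, 0, -1, 0, 0, 0, 0, 0, 0, -1, 0, 0, 0, -0.0015, -0.0001, -0.0026, -1, 0, 0, 0, -0.0029, -0.0002, -0.0052, -1, 0, 0, 0, -0.004, -0.0003, -0.0078, -1, 0, 0, 0, -0.0051, -0.0004, -0.0105, -1, 0, 0, 0, -0.006, -0.0005, -0.0133, -1, 0, 0, 0, -0.0068, -0.0006, -0.0161, -1, 0, 0, 0, -0.0075, -0.0006, -0.019, -1, 0, 0, 0, -0.008, -0.0007, -0.0217, -1, 0, 0, 0, -0.0085, -0.0007, -0.0265, -1, 0, 0, 0, -0.0086, -0.0007, -0.031, -1, 0, 0, 0, -0.0086, -0.0007, -0.0315, -1], "squeeze": 4}}

```text
clock: 31.18
eef_pos: [542.5, 81.9, 48.7]
eef_rot: [0.01, 1.244, 0.083]
wrist_force: [-0.8, 0.1, 3.6]
finger_gap: 24.2
```

{"fn": "jog_arm", "kwargs": {"series": [0, 0, 0, 0, 0, 0, -0.2, 0, 0, 0, 0, 0, 0, 0, 0, 0, 0, 0, 0, 0, 0, 0, 0, 0, -0.004, 0, 0.012, 0, 0, 0, 0, -0.01, -0.001, 0.03, 0, 0, 0, 0, -0.016, -0.001, 0.047, 0, 0, 0, 0, -0.016, -0.001, 0.047, -0.5, 0, 0, 0, -0.016, -0.001, 0.047, -1, 0, 0, 0, -0.006, -0.0005, 0.047, -1, 0, 0, 0, -0.006, -0.0005, 0.047, -1, 0, 0, 0, -0.006, -0.0005, 0.035, -1, 0, 0, 0, -0.006, -0.0005, 0.028, -1, 0, 0, 0, -0.006, -0.0005, 0.025, -1, 0, 0, 0, -0.006, -0.0005, 0.0243, -1, 0, 0, 0, -0.006, -0.0005, 0.0243, -1]}}

```text
clock: 33.05
eef_pos: [536.5, 81.4, 73.3]
eef_rot: [0.01, 1.244, 0.083]
wrist_force: [-1.2, -0.1, 1.1]
finger_gap: 0.7
```

{"fn": "jog_arm", "kwargs": {"series": [0, 0, 0, 0, 0, -0.0005, -1, 0, 0, 0, 0, 0, -0.0006, -1, 0, 0, 0, 0, 0, 0.002, -1, 0, 0, 0, 0, 0, 0.01, -1, 0, 0, 0, -0.01, -0.001, 0.03, -1, 0, 0, 0, -0.03, -0.002, 0.06, -1, 0, 0, 0, -0.07, -0.005, 0.09, -1, 0, 0, 0, -0.11, -0.007, 0.12, -1, 0, 0, 0, -0.15, -0.01, 0.15, -1, 0, 0, 0, -0.15, -0.01, 0.15, -1]}}

```text
clock: 34.3
eef_pos: [385.9, 71.5, 226.1]
eef_rot: [0.01, 1.238, 0.084]
wrist_force: [0.6, -0.3, -0.5]
finger_gap: 0.4
```

```bash
python3 look2.py 16; python3 - <<'E'
from h import *
t=dict(np.load("t16.npz")); t0=dict(np.load("top0.npz"))
# pedal depth
C=cloud(t)
for v in range(216,224,2): print(C[v,283:286].round(0).tolist())
d=cv2.absdiff(t["color"],t0["color"]).max(2)
for n,(x0,y0,x1,y1) in dict(mug=(430,170,485,215),remote=(155,172,212,200),mic=(145,230,210,295)).items(): print(n,(d[y0:y1,x0:x1]>60).sum())
E
```

```text
34.3 [385.9  71.5 226.1] [ 0.6 -0.3 -0.5] [ 0.09 -0.26  2.12 -0.    0.95 -1.55] 0.3504566467209937
[[557.0, 87.0, 55.0], [557.0, 84.0, 51.0], [557.0, 82.0, 50.0]]
[[551.0, 87.0, 56.0], [552.0, 84.0, 50.0], [551.0, 81.0, 52.0]]
[[545.0, 87.0, 54.0], [545.0, 84.0, 54.0], [545.0, 81.0, 54.0]]
[[540.0, 86.0, 53.0], [539.0, 83.0, 55.0], [540.0, 81.0, 53.0]]
mug 0
remote 0
mic 0
```

View pics/w16.png

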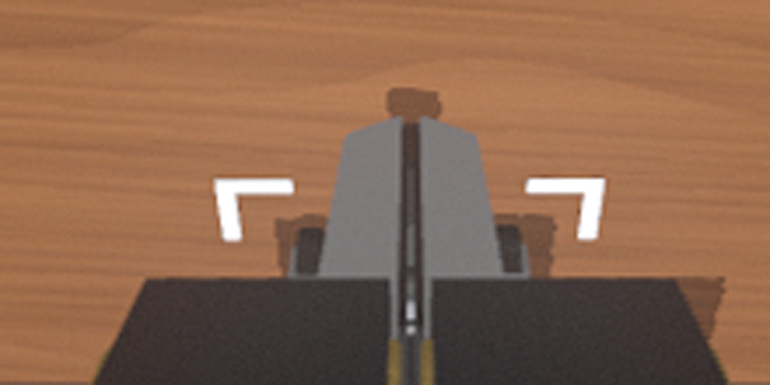

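View pics/s16.png

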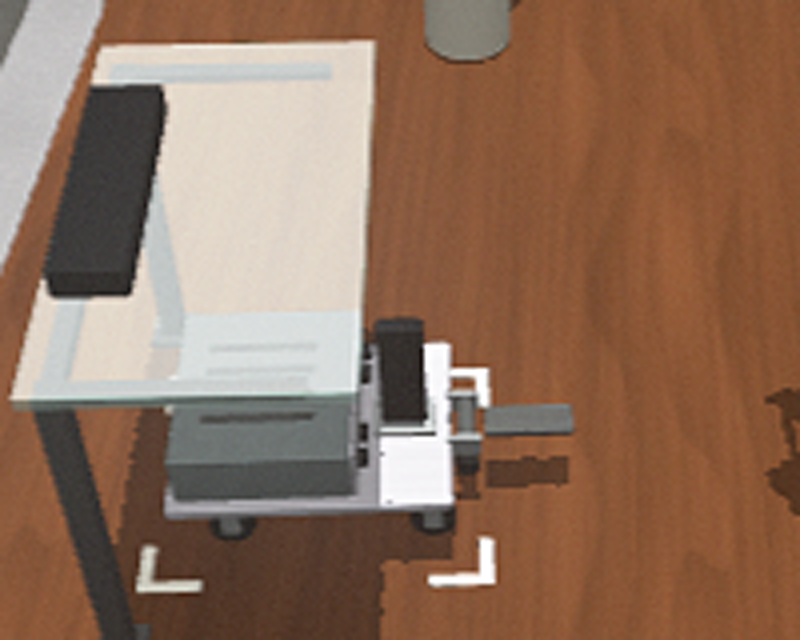

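View pics/t16.png

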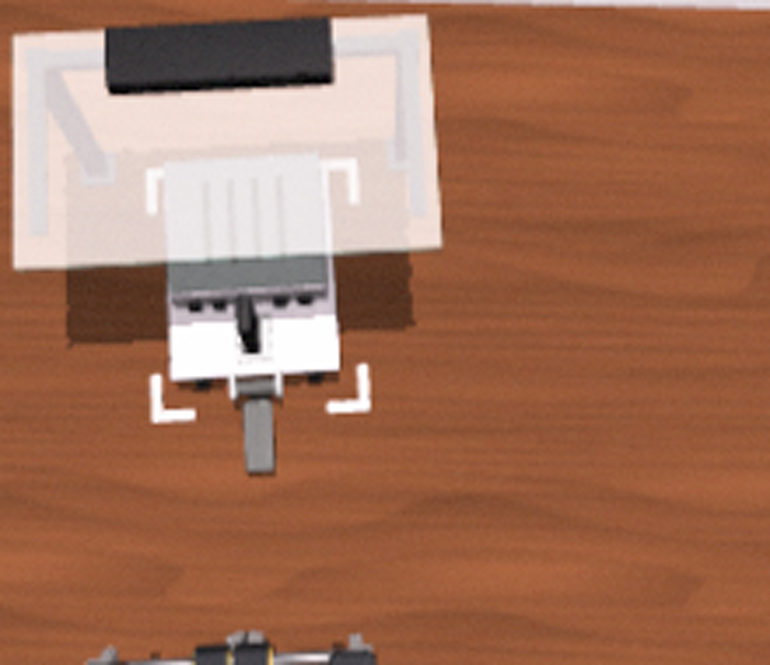

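```bash
python3 meas.py t16.npz 170 383 340 373; python3 - <<'E'
from h import *
t=dict(np.load("t16.npz")); t13=dict(np.load("t13.npz"))
a=cv2.resize(t["color"][130:200,250:320],None,fx=5.5,fy=5.5,interpolation=cv2.INTER_CUBIC);b=cv2.resize(t13["color"][160:230,250:320],None,fx=5.5,fy=5.5,interpolation=cv2.INTER_CUBIC)
cv2.imwrite("pics/fr.png",np.hstack([a,b]))
E
```

```text
L,R [604.43426422 159.99874328] [615.70480053  20.47459221] 139.97861879567768 yaw 0.08060337784758306 c [699.77732992  97.48311922] stand frame -1.1978317690101599 0.3745365899646858 0.0051033778475830655
```

View pics/fr.png

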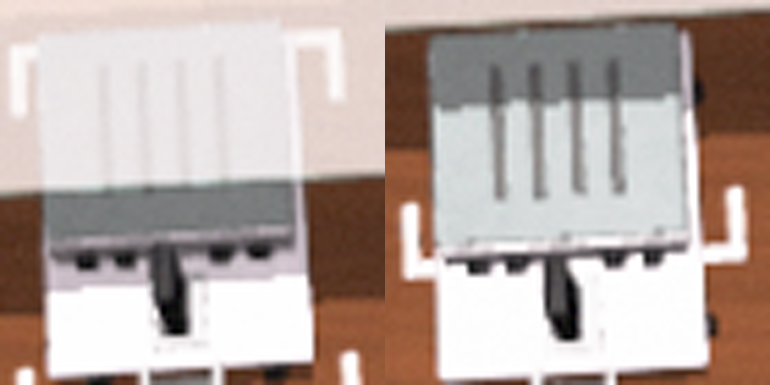

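No castor sticks out on the right side now, where two did in the earlier picture. The caddy is centred and square, the pedal is level, and the arm is clear.

```bash
python3 -c "
from cell import manip
print(manip.sign_off())"
```

```text
the job is handed in; nothing more can be done
None
```

The caddy is parked inside the four marks under the shelf with its brake pedal down. I handed the job in at about 34 s of the 64 s allowed. No verdict is given at hand-in.

**How it went:** I gripped the pedal, raised it, and steered the caddy by it under the shelf. After the first parking and lowering of the pedal, a check showed the rear-right castor still swung sideways. My grip had been lifting the rear by about 3 N, which took the load off that wheel. I raised the pedal again, backed the caddy out about 90 mm with a small sideways jog, and rolled it back in with a slight downward load. Then I lowered the pedal, pressed it lightly from above and moved the arm clear.

**Last checks:**
- **Position:** the top camera puts the caddy at about x -1 mm, y 0 mm in the stand's frame, square within 0.01 rad. On the first parking, at nearly the same spot, the side camera read about 4 mm differently, still well inside the 18 mm limit.
- **Pedal:** it looks level, and the measured heights along it (about 50–56 mm) agree with that.
- **Castors:** both rear castors and the front-left one were seen trailing straight. The front-right wheel was never seen directly. I judged it straight because it no longer sticks out past the deck as it did before the second roll-in.
- **Bystanders:** the microphone, mug and remote show no change from the first picture.

**Not directly confirmed:** I did not measure the castors while the caddy was still more than 30 mm from its place. I rely on it having rolled about 55 mm straight by then, with the rear wheels seen nearly straight at 35 mm. During the first lowering, my check press on the pedal reached about 13 N at the wrist, more than intended; the caddy did not visibly move.

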